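# Turn the drained tube block over and set it on the block warmer

## Task

Of the two aluminium tube blocks on the grey draining board, one still lies upside down, with its wells facing the board. Turn that one over and set it gently, wells up, flat on the plate of the block warmer between its four corner guides, either way round, and let go. Leave the other block and everything else on the bench where it is.

Things in the scene. Friction and masses are not known exactly. Their poses are not given: they have to be found in the camera images.
- block_a: the upside-down tube block: an aluminium box 84 x 62 x 46 mm (its x, y, z), 0.3 to 0.55 kg; six open wells (2 rows of 3, 18 mm wide) in its +z face, the -z face plain. Origin: centre of the plain face; z points to the wells face, so down at the start. Only its 62 mm (y) and 46 mm (z) sides fit a gripper. It stands steadily on any face, and settles onto one if let go within 20 degrees
- block_b: the other tube block, the same but lying the right way up (z up, wells showing); to be left alone
- nest (a point): middle of the warmer's plate, on its surface, 30 mm above the bench: where the block goes, its 84 mm along this x, 62 mm along this y; z up. Four L-shaped steel corner guides round it, 8 mm high, 5 mm thick, legs reaching 12 mm in from each corner, leave the block 3 mm of play on each side; between the guides the sides are open
- warmer: block warmer, a fixed white housing 180 x 220 mm (x, y), 26 mm high, with an aluminium plate 150 x 130 mm in the middle whose top is 30 mm above the bench; a console 52 mm high covers its y = -110 to -200 mm. Origin: centre of the housing's underside, right below the nest point
- board: grey draining board, a fixed plate 300 x 460 x 4 mm under the two blocks (its top is 4 mm above the bench); origin at the centre of its underside
- jar_lid: bystander: white screw lid, disc 66 mm wide, 14 mm high; origin at the centre of its underside
- spatula: bystander: steel spatula with black handle, 170 mm long, lying flat, under 25 mm high; handle to its -x
- tube_rack: bystander: white rack 70 x 170 x 50 mm with capped tubes up to 75 mm high; origin at the centre of its underside
- beaker: bystander: glass beaker 68 mm wide, 80 mm high; origin at the centre of its underside
- slide_box: bystander: cardboard box 100 x 80 x 30 mm; origin at the centre of its underside
Not all that is in view belongs to the job. What is shaped like the block_a but red is not meant.

How it is judged:
On the way:
1. the block has been turned over: its wells face up, within 35 degrees (angle between block_a's own z axis and vertical below 0.6 rad), for 0.1 s.
At the end, for the whole second after the job is handed in: the block rests on the warmer's plate between the four corner guides: centre of its plain face within 6 mm sideways and 3 mm in height of the nest point, wells up within 3.5 degrees, its length along the nest's x within 8 degrees (either way round), at rest (horizontal distance between block_a and nest below 0.006 m and z of block_a in the frame of nest between -0.003 and 0.003 m and angle between block_a's own z axis and vertical below 0.06 rad and angle between the x axis of block_a and the x axis of nest, either way round below 0.14 rad and linear speed of block_a below 0.02 m/s); the robot touches nothing.
It fails at once if the other block is moved by more than 15 mm or tipped (distance of block_b from where it was at the start of the episode above 0.015 m or angle between block_b's own z axis and vertical above 0.2 rad).
It fails at once if the block is dropped or slammed onto the warmer: it moves faster than 0.4 m/s (a fall of 10 to 20 mm) low over the plate (horizontal distance between block_a and nest below 0.06 m and z of block_a in the frame of nest below 0.035 m and linear speed of block_a above 0.4 m/s).
It fails at once if a bystander (lid, spatula, rack, beaker, cardboard box) is shoved by more than 30 mm (distance of any of jar_lid, spatula, tube_rack, beaker, slide_box from where it was at the start of the episode above 0.03 m).
It also fails if it takes over 61 s, if anything falls off the work surface, if the arm or the gripper's body presses on something with over 40 N, if the wrist force passes 120 N, or if a joint passes its speed limit or range.

## Robot

A 6-joint arm with a two-finger parallel gripper is mounted at the origin on the work surface. World frame = base frame: x ahead of the robot, y to its left, z up, the work surface at z = 0. Lengths are in m, angles in rad, forces in N, time in s.
With the tool pointing down it reaches from about 0.35 to 1 m from the base axis. Payload 7.1 kg.
Tool frame: the origin (TCP) lies at the very end of the fingers, on their centre line; the grasp point (between the pads) lies env.tcp_to_grasp behind it (env.tcp_to_grasp is the distance from the TCP to the grasp point, in m); z points along the fingers, y is the direction in which the jaws open and shut (so a half turn about z gives the same grasp; the last joint's range is limited). The gripper opens to 85 mm and grips with 20 to 120 N. Pads are 22 mm wide; open, the fingers measure 114 mm over their backs; the gripper's body (76 mm by 85 mm) begins 54 mm behind the grasp point. The pads swing forward as they close: fully open they stand 13 mm farther back than shut.
Start: joints at [1.266, 0.423, 1.63, -0, 1.089, -0.019], TCP at [0.176, 0.6, 0.231] pointing down, gripper open.
Joint ranges: [-3, 3], [-0.9, 2.11], [0.09, 2.58], [-1.31, 4.45], [0.11, 2.69], [-2.54, 2.54]. Speed limits (rad/s): [2.39, 2.39, 3.01, 3.14, 3.14, 3.14].

## Interface

Orientations are given as a rotation vector (axis times angle).
In Python, from station import read_state, imaging, workorder, regions_of, tip_of, env gives the robot as it stands.
- The arm moves only by the tool play_rows, never from a script. Its argument "commands" is a list of rows, each an object of numbers: "x", "y", "z": the shift along the tool's x, y, z in cm; "wx", "wy", "wz": the turn, a rotation vector about the tool's x, y, z in degrees; "gripper": the finger opening in cm, from 0 to 8.54. In form: [{"x": .., "y": .., "z": .., "wx": .., "wy": .., "wz": .., "gripper": ..}, ...]. A call has 1 to 8 rows; each row is the pose to reach, as a shift and turn from the pose commanded when the call began, along the tool's axes at that moment; what a row does not reach only later rows make up. A row lasts 1/8 s, in which the tool goes at most 62.5 mm and 10.7 degrees, less where a joint would pass 70% of its speed; a pose out of reach is approached as far as the arm can. A call with a gripper value outside its range is refused whole. The fingers move at their own pace and stop on an object; the grip force is fixed at half the most. Time passes only in rows, so rows that repeat a pose let the fingers close. It gives the time, the measured TCP pose, the force and the opening at its end, in the units of the state.
- read_state(): the state, without advancing time (a new reading comes with each control period).
- imaging.get_image(name): name is "scene" or "top" or "wrist"; returns a dict with "pixels" (480x640x3 uint8, blue, green, red), "fx", "fy", "cx", "cy" (pixels), "D" ([k1, k2, p1, p2, k3] as OpenCV has them; the pictures are not rectified), "T" (4x4, takes a point from camera to world coordinates). Camera axes: x right, y up, looking along -z (the intrinsics and any distortion apply to the point x, -y, -z); pixel columns grow to the right and rows downward; lengths in m; the calibration is good to about 2 mm. A picture is of the moment at which its call begins. There is no depth.
- workorder.finish_job(): hands the job in, once; it reports no verdict.
Trained networks look in the newest picture that a camera, given by its name, has taken for a name from the list of things; names that differ only in an ending like _2 or _b are one class to them, and where a whole thing is asked for, a point or a joint stands for the part that bears it (a point fixed in the world has none). Each returns a list of dicts, best first, with "score" (0 to 1); they miss things now and then, are a little off and sometimes report something else, mostly with a low value. They report only what shows in the picture. A call takes as long as a camera call. They do not tell look-alikes from the thing itself.
- regions_of(camera, query): "pixels" (480x640 bool, what is visible of it).
- tip_of(camera, query): "position" ([x, y, z] in m, in world coordinates, good to about 4 mm: a listed point, or the origin of a listed thing).
The state is a dict: "time_s": time; "joints": joint angles; "dq": joint speeds; "effort": joint torques, N m; "tcp_pos": TCP position; "tcp_rot": TCP orientation; "ft_force": force on the tool from outside, world axes, zero at the start; "moment": the same for the moment, N m; "opening": finger opening in m.
Only numpy, scipy, OpenCV 4.12 (cv2) and the standard library are available. Lean on these libraries where they do the work, as an engineer would, in place of code of your own. Each camera call takes 0.05 s, during which the arm holds its last target.

## Working session

There is one attempt and no reset: what is moved stays moved. The work goes in short steps, Python scripts to look and compute and a tool call to move; the robot and the scene stay as the last step left them, time stands still between calls to the robot, and variables do not carry over. Pictures are saved under pics/ and viewed, and the job is handed in when it is done.

Besides the shell and the picture viewer there is one more tool, called in YAML: its name, and indented under it one key for each argument. play_rows: Moves the arm, as the interface text tells. Its arguments: {"type":"object","properties":{"commands":{"type":"array"}},"required":["commands"]}

```bash
ls; mkdir -p pics; python3 - <<'E'
from station import read_state, imaging, env
import cv2
s=read_state(); print(s); print(env.tcp_to_grasp, [a for a in dir(env) if a[0]!='_'])
for n in ["scene","top","wrist"]:
    im=imaging.get_image(n); cv2.imwrite(f"pics/{n}0.png",im["pixels"]); print(n,im["fx"],im["D"],im["T"].round(3).tolist() if hasattr(im["T"],'round') else im["T"])
E
```

```text
pics
{'time_s': 0.0, 'joints': array([ 1.26602440e+00,  4.23842776e-01,  1.63070362e+00, -9.34888501e-06,
        1.08860611e+00, -1.90102604e-02]), 'dq': array([ 0.00172011, -0.00157113,  0.000704  , -0.00065062, -0.00025045,
       -0.00053802]), 'effort': array([-3.96702162e-03, -5.57375193e+01, -2.81738394e+01, -2.06357545e-04,
        7.38647097e-03,  7.93153362e-06]), 'tcp_pos': array([0.17599705, 0.59912835, 0.23053914]), 'tcp_rot': array([-4.47306121e-01, -3.10933875e+00,  2.42007455e-03]), 'ft_force': array([ 0.14533814,  0.57624538, -0.43254384]), 'moment': array([-0.00756008, -0.02870155,  0.00101299]), 'opening': 0.08572139259644948}
0.0187 ['PlanningError', 'tcp_to_grasp']
scene 509.8668904762843 [-0.03028796  0.          0.          0.          0.        ] [[-0.281, -0.568, 0.773, 1.44], [0.96, -0.161, 0.231, 0.332], [-0.007, 0.807, 0.59, 0.77], [0.0, 0.0, 0.0, 1.0]]
top 555.7940377186898 [-0.07851352  0.          0.          0.          0.        ] [[-0.018, 0.991, -0.133, 0.355], [-1.0, -0.018, -0.003, 0.057], [-0.005, 0.133, 0.991, 1.277], [0.0, 0.0, 0.0, 1.0]]
wrist 345.25759871527276 [0.00743455 0.         0.         0.         0.        ] [[0.281, -0.917, -0.282, 0.104], [0.96, 0.269, 0.083, 0.621], [-0.001, -0.294, 0.956, 0.374], [0.0, 0.0, 0.0, 1.0]]
```

View pics/scene0.png

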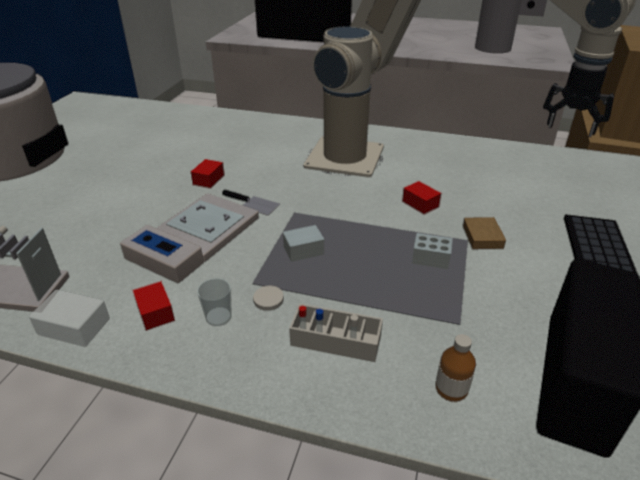

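View pics/top0.png

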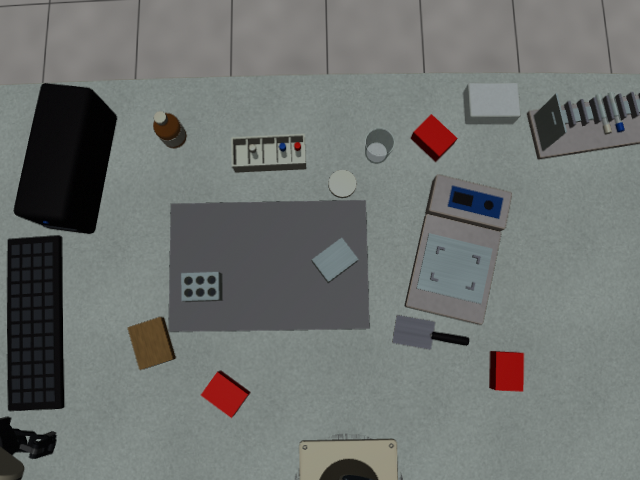

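View pics/wrist0.png

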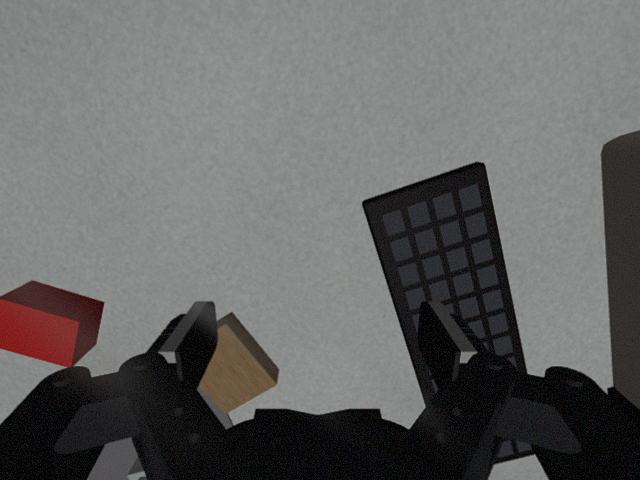

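```bash
python3 - <<'E'
from station import *
import numpy as np
for c in ["top","scene"]:
  for q in ["block_a","nest","warmer","board","jar_lid","spatula","tube_rack","beaker","slide_box"]:
    print(c,q,[(np.round(d["position"],3).tolist(),round(d["score"],2)) for d in tip_of(c,q)])
E
```

```text
top block_a [([0.456, 0.325, 0.002], 0.82), ([0.214, 0.264, 0.046], 0.78), ([0.252, -0.353, 0.05], 0.72), ([0.508, 0.022, 0.048], 0.66), ([0.794, -0.215, 0.047], 0.58)]
top nest [([0.488, -0.248, 0.025], 0.66), ([0.503, 0.176, -0.001], 0.45)]
top warmer [([0.484, -0.254, 0.001], 0.73), ([0.486, -0.247, 0.028], 0.72)]
top board [([0.696, -0.004, 0.003], 0.67)]
top jar_lid []
top spatula [([0.34, -0.193, -0.0], 0.75)]
top tube_rack [([0.767, 0.168, -0.001], 0.98)]
top beaker []
top slide_box [([0.33, 0.44, -0.002], 0.82)]
scene block_a [([0.254, -0.36, 0.042], 0.69), ([0.795, -0.22, 0.046], 0.68), ([0.218, 0.272, 0.049], 0.66), ([0.453, 0.326, 0.001], 0.6), ([0.512, 0.024, 0.047], 0.58)]
scene nest [([0.487, -0.254, 0.03], 0.71)]
scene warmer [([0.488, -0.251, 0.0], 0.59)]
scene board [([0.508, 0.172, -0.002], 0.6), ([0.339, -0.192, -0.005], 0.43)]
scene jar_lid [([0.692, 0.0, 0.0], 0.9), ([0.486, -0.254, 0.029], 0.63)]
scene spatula []
scene tube_rack []
scene beaker []
scene slide_box [([0.33, 0.439, 0.003], 0.67)]
```

Candidates on the description: the plain light block on the board at top (335,260), the wells-up block_b at top (200,286), and red look-alikes at top (225,394), (507,371) and (434,137). The plain aluminium one on the board fits, since no wells show. I'll confirm it in a crop and measure it.

```bash
cat > h.py <<'E'
import numpy as np, cv2
from scipy.spatial.transform import Rotation as R
def project(im,P):
    P=np.atleast_2d(P).astype(float); T=np.array(im["T"]); c=(P-T[:3,3])@T[:3,:3]; c=c*[1,-1,-1]
    K=np.array([[im["fx"],0,im["cx"]],[0,im["fy"],im["cy"]],[0,0,1.]])
    return cv2.projectPoints(c,np.zeros(3),np.zeros(3),K,np.array(im["D"],float))[0][:,0]
def unproject(im,px,z):
    K=np.array([[im["fx"],0,im["cx"]],[0,im["fy"],im["cy"]],[0,0,1.]]); T=np.array(im["T"])
    u=cv2.undistortPoints(np.array(px,float).reshape(-1,1,2),K,np.array(im["D"],float))[:,0]
    d=np.c_[u[:,0],-u[:,1],-np.ones(len(u))]@T[:3,:3].T; o=T[:3,3]
    return o+d*((z-o[2])/d[:,2])[:,None]
E
python3 - <<'E'
from h import *; from station import *
im=imaging.get_image("top"); p=im["pixels"]
r=[d for d in regions_of("top","block_a")]
for d in r:
    m=d["pixels"]; ys,xs=np.nonzero(m); print(round(d["score"],2),xs.mean().round(1),ys.mean().round(1),m.sum())
a=cv2.resize(p[225:300,295:375],None,fx=5,fy=5,interpolation=cv2.INTER_CUBIC)
b=cv2.resize(p[225:300+20,400:500],None,fx=4,fy=4,interpolation=cv2.INTER_CUBIC)
c=np.zeros((400,810,3),np.uint8); c[:375,:400]=a; c[:380,405:805]=b; cv2.imwrite("pics/crop1.png",c[:,:800])
im=imaging.get_image("scene"); p=im["pixels"]
a=cv2.resize(p[215:275,270:340],None,fx=5,fy=5,interpolation=cv2.INTER_CUBIC)
b=cv2.resize(p[185:255,160:260],None,fx=4,fy=4,interpolation=cv2.INTER_CUBIC)
c=np.zeros((300,800,3),np.uint8); c[:300,:350]=a; c[:280,400:800]=b; cv2.imwrite("pics/crop2.png",c)
E
```

```text
0.77 334.2 260.3 1097
0.76 433.1 137.6 1209
0.69 201.2 286.6 1193
0.69 505.7 370.8 1327
```

View pics/crop1.png

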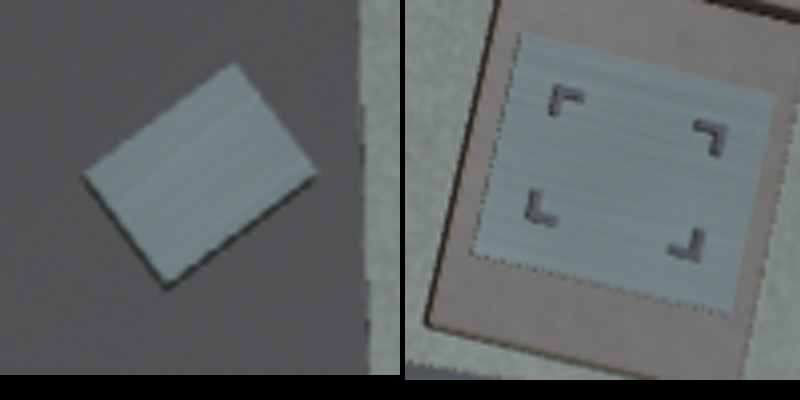

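View pics/crop2.png

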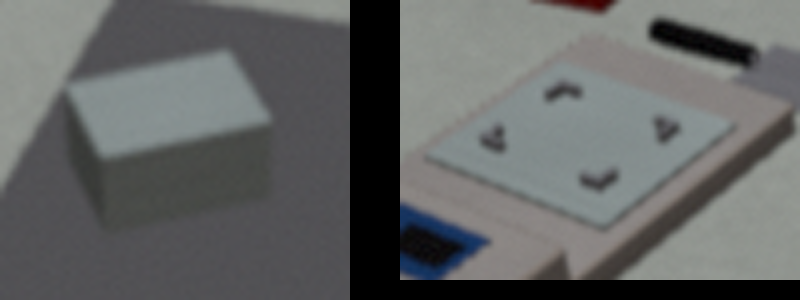

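```bash
python3 - <<'E'
from h import *; from station import *
from scipy.optimize import least_squares
t=imaging.get_image("top"); s=imaging.get_image("scene")
f=lambda c,k,ox,oy: (np.array(c)+.5)/k-.5+[ox,oy]
bt=f([(83,175),(234,65),(317,174),(166,286)],5,295,225)
bs=f([(66,90),(231,52),(270,121),(103,158)],5,270,215)
pt=f([(520-405,33),(775-405,97),(732-405,313),(472-405,252)],4,400,225)
ps=f([(555-400,63),(735-400,127),(603-400,228),(425-400,158)],4,160,185)
for n,im,px,z in [("bt",t,bt,.05),("bs",s,bs,.05),("pt",t,pt,.03),("ps",s,ps,.03)]:
    X=unproject(im,px,z)[:,:2]; e=np.roll(X,-1,0)-X
    print(n,X.mean(0).round(4),np.linalg.norm(e,axis=1).round(3),np.degrees(np.arctan2(e[:,1],e[:,0])).round(1)); print(X.round(3).tolist())
E
```

```text
bt [0.5069 0.0232] [0.084 0.061 0.084 0.062] [ -54.7 -144.3  125.5   35.6]
[[0.508, 0.075], [0.556, 0.007], [0.506, -0.029], [0.458, 0.039]]
bs [0.5104 0.0223] [0.085 0.06  0.083 0.057] [ 127.6   34.3  -53.9 -143.3]
[[0.513, -0.028], [0.461, 0.039], [0.51, 0.073], [0.559, 0.006]]
pt [ 0.4852 -0.2489] [0.15  0.126 0.151 0.129] [-105.3  165.5   75.6  -14.7]
[[0.567, -0.193], [0.527, -0.337], [0.405, -0.306], [0.442, -0.16]]
ps [ 0.4896 -0.2503] [0.153 0.127 0.147 0.128] [  75.4  -15.7 -104.4  167.2]
[[0.409, -0.309], [0.447, -0.16], [0.57, -0.195], [0.533, -0.337]]
```

```bash
cat >> h.py <<'E'
import json,os
def rot(dirdeg,tilt,camup=False):
    """tool z = down tilted by tilt toward azimuth dirdeg; tool y horizontal; tool x on -d side (or +d if camup)"""
    a=np.radians(dirdeg); d=np.array([np.cos(a),np.sin(a),0]); t=np.radians(tilt); up=np.array([0,0,1.])
    z=-np.cos(t)*up+np.sin(t)*d
    x=-np.cos(t)*d-np.sin(t)*up
    if camup: x=-x
    return np.c_[x,np.cross(z,x),z]
def rel(s,p,M):
    R0=R.from_rotvec(s["tcp_rot"]).as_matrix()
    dp=R0.T@(np.array(p)-s["tcp_pos"])*100; w=np.degrees(R.from_matrix(R0.T@M).as_rotvec())
    return dp.round(2).tolist(), w.round(2).tolist()
def log(s):
    with open("log.jsonl","a") as f: f.write(json.dumps({k:np.array(s[k]).tolist() for k in ("joints","tcp_pos","tcp_rot")})+"\n")
E
python3 - <<'E'
from h import *; from station import *
s=read_state(); log(s); print(s["time_s"])
for c in (0,1): print(rel(s,[0.5085,0.0228,0.20],rot(-54.5,0,c)), rel(s,[0.5085,0.0228,0.20],rot(-54.5,-15,c)))
E
```

```text
1.3
([-48.15, -45.97, 3.13], [-0.0, 0.0, 38.12]) ([-48.15, -45.97, 3.13], [-4.99, 14.44, 37.9])
([-48.15, -45.97, 3.13], [-0.0, -0.0, -141.88]) ([-48.15, -45.97, 3.13], [-18.55, -6.41, -140.85])
```

play_rows:
  commands:
    - {"x":-4,"y":-3.9,"z":0.3,"wz":5}
    - {"x":-8,"y":-7.7,"z":0.5,"wz":10}
    - {"x":-12,"y":-11.5,"z":0.8,"wz":15}
    - {"x":-16,"y":-15.3,"z":1,"wz":20}
    - {"x":-20,"y":-19,"z":1.2,"wz":25}
    - {"x":-24,"y":-23,"z":1.5,"wz":30}
    - {"x":-28,"y":-26.8,"z":1.8,"wz":34}
    - {"x":-32,"y":-30.6,"z":2,"wz":38.1}

```text
invalid input at $.commands[0]: expected keys x, y, z, wx, wy, wz, gripper
```

```bash
python3 - <<'E'
from h import *; from station import *
s=read_state(); log(s); print(s["joints"].round(3),s["tcp_pos"])
print(rel(s,[0.5085,0.0228,0.20],rot(-54.5,-20)))
E
```

```text
[ 1.266  0.423  1.63  -0.     1.089 -0.019] [0.17619256 0.59961737 0.23132586]
([-48.15, -45.97, 3.13], [-6.65, 19.25, 37.73])
```

play_rows:
  commands:
    - {"x":-4,"y":-3.9,"z":0.3,"wx":0,"wy":0,"wz":5,"gripper":8.5}
    - {"x":-8,"y":-7.7,"z":0.5,"wx":0,"wy":0,"wz":10,"gripper":8.5}
    - {"x":-12,"y":-11.5,"z":0.8,"wx":0,"wy":0,"wz":15,"gripper":8.5}
    - {"x":-16,"y":-15.3,"z":1,"wx":0,"wy":0,"wz":20,"gripper":8.5}
    - {"x":-20,"y":-19,"z":1.2,"wx":0,"wy":0,"wz":25,"gripper":8.5}
    - {"x":-24,"y":-23,"z":1.5,"wx":0,"wy":0,"wz":30,"gripper":8.5}
    - {"x":-28,"y":-26.8,"z":1.8,"wx":0,"wy":0,"wz":34,"gripper":8.5}
    - {"x":-32,"y":-30.6,"z":2,"wx":0,"wy":0,"wz":38.1,"gripper":8.5}

```text
time_s: 2.3
tcp_pos: [0.3978, 0.2143, 0.2116]
tcp_rot: [1.441, 2.791, 0.001]
ft_force: [0.7, 0.6, -0.4]
opening: 0.0854
```

```bash
python3 - <<'E'
from h import *; from station import *
s=read_state(); log(s); print(s["joints"].round(3),s["tcp_pos"])
print(rel(s,[0.5085,0.0228,0.18],rot(-54.5,-20)))
E
```

```text
[ 0.468  0.195  2.017 -0.     0.928 -0.15 ] [0.39775954 0.21430678 0.21155263]
([-22.02, -2.07, 3.16], [0.07, 20.01, -0.09])
```

play_rows:
  commands:
    - {"x":-5.5,"y":-0.5,"z":0.7,"wx":0,"wy":5,"wz":0,"gripper":8.5}
    - {"x":-11,"y":-1,"z":1.5,"wx":0,"wy":10,"wz":0,"gripper":8.5}
    - {"x":-16.5,"y":-1.5,"z":2.3,"wx":0,"wy":15,"wz":0,"gripper":8.5}
    - {"x":-22,"y":-2.1,"z":3.1,"wx":0,"wy":20,"wz":0,"gripper":8.5}
    - {"x":-22,"y":-2.1,"z":3.1,"wx":0,"wy":20,"wz":0,"gripper":8.5}

```text
time_s: 2.92
tcp_pos: [0.5099, 0.0203, 0.1791]
tcp_rot: [-1.3, -2.505, -0.229]
ft_force: [-0.4, 0.5, 0.4]
opening: 0.0851
```

```bash
cat > kin.py <<'E'
from h import *
from scipy.optimize import least_squares
def Rz(a): return R.from_rotvec([0,0,a]).as_matrix()
def Ry(a): return R.from_rotvec([0,a,0]).as_matrix()
def fk(q,p):
    h,a1,L2,a3,L4,d6,o6,o1=p
    M=Rz(q[0]+o1); x=np.array([0,0,h])+M@[a1,0,0]
    M=M@Ry(q[1]); x=x+M@[0,0,L2]
    M=M@Ry(q[2]); x=x+M@[a3,0,L4]
    M=M@Rz(q[3])@Ry(q[4])@Rz(q[5]+o6); x=x+M@[0,0,d6]
    return x,M
def load(): return [json.loads(l) for l in open("log.jsonl")]
def fit():
    D=load()
    def f(p):
        r=[]
        for d in D:
            x,M=fk(d["joints"],p); r+=list(x-d["tcp_pos"])+list(0.3*R.from_matrix(M.T@R.from_rotvec(d["tcp_rot"]).as_matrix()).as_rotvec())
        return np.array(r+list(1e-3*(p-p0)))
    p0=np.array([0.35,0,0.4,0,0.4,0.25,np.pi/2,0.]);best=None
    for o in (np.pi/2,-np.pi/2):
        p0[6]=o; s=least_squares(f,p0)
        if best is None or s.cost<best.cost: best=s
    return best.x,f(best.x)
LO=np.array([-3,-.9,.09,-1.31,.11,-2.54]);HI=np.array([3,2.11,2.58,4.45,2.69,2.54])
def ik(pos,M,q0,p,tries=30,seed=0):
    def f(q):
        x,N=fk(q,p); return np.r_[(x-pos)*3,R.from_matrix(N.T@M).as_rotvec()]
    rng=np.random.default_rng(seed); out=[]
    for i in range(tries):
        qi=np.clip(q0,LO+.01,HI-.01) if i==0 else rng.uniform(LO+.02,HI-.02)
        s=least_squares(f,qi,bounds=(LO,HI),max_nfev=100)
        if s.cost<1e-6 and not any(np.allclose(s.x,o,atol=.02) for o in out): out.append(s.x)
    return out
E
python3 - <<'E'
from kin import *; from station import *
s=read_state(); log(s); print(s["time_s"],s["joints"].round(3),s["tcp_pos"],rel(s,[0.5085,0.0228,0.18],rot(-54.5,-20)))
p,r=fit(); print(p.round(4)); print(r.reshape(-1)[:18].round(4))
E
```

```text
2.925 [-0.132  0.438  1.798  0.277  1.162 -0.889] [0.50988894 0.02033991 0.17909467] ([0.3, 0.03, 0.01], [0.11, -0.0, -0.34])
[ 0.2932 -0.0059  0.574   0.0628  0.479   0.3075  1.5908  0.0203]
[-0.0008  0.0002 -0.      0.      0.      0.0001 -0.0008  0.0002 -0.
  0.      0.      0.0001  0.0014 -0.0024  0.0003  0.     -0.      0.0001]
```

```bash
sed -i 's/M=Rz(q\[0\]+o1); x=np.array(\[0,0,h\])+M@\[a1,0,0\]/M=Rz(q[0]); x=np.array([0,0,h])+M@[a1,o1,0]/' kin.py
python3 - <<'E'
from kin import *; from station import *
L=load(); 
open("log.jsonl","w").write("\n".join(json.dumps(l) for l in L[1:])+"\n")
p,r=fit(); print(p.round(4)); print(r.reshape(-1)[:18].round(4))
q0=np.array(L[-1]["joints"])
B=np.array([.5085,.0228]); d=lambda az:np.array([np.cos(np.radians(az)),np.sin(np.radians(az))])
N=np.array([.487,-.2495])
def tcp(g,az,t): # from grasp pt
    return np.array(g)+0.0187*rot(az,t)[:,2]
for name,g,az,ts in [("flip1",[*B,.027],-54.5,[-30,-20,-10,0]),("stand",[*B,.06],-54.5,[60,70,80]),("grip2@B",[*B,.05],-54.5,[-40,-30,-20]),("place",[*N,.053],-104.9,[55,60,65]),("place'",[*N,.053],75.1,[55,60,65]),("flip1'",[*B,.027],125.5,[-30,-20,-10,0]),("stand'",[*B,.06],125.5,[50,60,70])]:
  for t in ts:
    for c in (0,1):
      o=ik(tcp(g,az,t),rot(az,t,c),q0,p); print(name,t,"camup" if c else "camdn",[x.round(2).tolist() for x in o])
E
```

```text
[0.3124 0.     0.5631 0.0775 0.4849 0.301  1.5708 0.0119]
[-0. -0. -0.  0.  0. -0.  0.  0. -0. -0.  0. -0. -0. -0.  0. -0. -0. -0.]
flip1 -30 camdn [[-0.17, 0.77, 1.78, 0.42, 1.02, -1.1]]
flip1 -30 camup [[-0.17, 0.77, 1.78, 0.42, 1.02, 2.05]]
flip1 -20 camdn [[-0.12, 0.71, 1.85, 0.34, 0.85, -1.0]]
flip1 -20 camup [[-0.12, 0.71, 1.85, 0.34, 0.85, 2.14]]
flip1 -10 camdn [[-0.05, 0.66, 1.92, 0.22, 0.68, -0.85]]
flip1 -10 camup [[-0.05, 0.66, 1.92, 0.22, 0.68, 2.29]]
flip1 0 camdn [[0.02, 0.63, 1.98, 0.0, 0.53, -0.6]]
flip1 0 camup [[0.02, 0.63, 1.98, 0.0, 0.53, 2.54]]
stand 60 camdn []
stand 60 camup []
stand 70 camdn []
stand 70 camup []
stand 80 camdn []
stand 80 camup []
grip2@B -40 camdn [[-0.22, 0.8, 1.71, 0.47, 1.22, -1.14]]
grip2@B -40 camup [[-0.22, 0.8, 1.71, 0.47, 1.22, 2.0]]
grip2@B -30 camdn [[-0.17, 0.73, 1.78, 0.41, 1.06, -1.08]]
grip2@B -30 camup [[-0.17, 0.73, 1.78, 0.41, 1.06, 2.06]]
grip2@B -20 camdn [[-0.12, 0.67, 1.85, 0.33, 0.89, -0.98]]
grip2@B -20 camup [[-0.12, 0.67, 1.85, 0.33, 0.89, 2.16]]
place 55 camdn [[-0.07, 0.84, 1.88, -1.13, 1.09, 1.1]]
place 55 camup [
[... 610 characters left out ...]
30 camdn [[0.29, 0.67, 2.11, -1.26, 0.52, -2.3]]
flip1' -30 camup [[0.29, 0.67, 2.11, -1.26, 0.52, 0.84]]
flip1' -20 camdn []
flip1' -20 camup [[0.19, 0.63, 2.08, -0.88, 0.42, 0.38]]
flip1' -10 camdn []
flip1' -10 camup [[0.11, 0.62, 2.04, -0.38, 0.42, -0.17]]
flip1' 0 camdn [[0.02, 0.63, 1.98, 0.0, 0.53, 2.54]]
flip1' 0 camup [[0.02, 0.63, 1.98, 0.0, 0.53, -0.6]]
stand' 50 camdn [[-0.26, 0.86, 1.65, 0.52, 1.4, 1.97]]
stand' 50 camup [[-0.26, 0.86, 1.65, 0.52, 1.4, -1.18]]
stand' 60 camdn [[-0.28, 0.95, 1.58, 0.57, 1.56, 1.94]]
stand' 60 camup [[-0.28, 0.95, 1.58, 0.57, 1.56, -1.2]]
stand' 70 camdn [[-0.3, 1.03, 1.52, 0.61, 1.71, 1.92]]
stand' 70 camup [[-0.3, 1.03, 1.52, 0.61, 1.71, -1.22]]
```

```bash
python3 - <<'E'
from kin import *
p,r=fit(); q0=np.array(load()[-1]["joints"])
def marg(q): return min((q-LO).min(),(HI-q).min())
def best(g,az,t):
    M=rot(az,t,True); o=ik(np.array(g)+.0187*M[:,2],M,q0,p,tries=8)
    return max(((marg(q),q) for q in o),key=lambda a:a[0],default=(-1,q0))
for X in [(.51,.03),(.58,.03),(.62,.1),(.6,-.02),(.62,.2)]:
  for az in (70,90,110,125):
    r=[best([*X,h],az,t) for h,t in ((.056,80),(.10,75),(.056,-25),(.056,-30))]
    print(X,az,[round(m,2) for m,_ in r], r[3][1].round(2))
E
```

```text
(0.51, 0.03) 70 [np.float64(0.62), np.float64(0.56), np.float64(0.73), np.float64(0.76)] [ 0.26  0.71  1.82 -0.51  1.    0.97]
(0.51, 0.03) 90 [np.float64(0.81), np.float64(0.76), np.float64(0.65), np.float64(0.62)] [ 0.3   0.67  1.92 -0.69  0.85  0.84]
(0.51, 0.03) 110 [np.float64(0.98), np.float64(0.94), np.float64(0.51), np.float64(0.4)] [ 0.31  0.63  2.03 -0.91  0.68  0.75]
(0.51, 0.03) 125 [np.float64(0.85), np.float64(0.89), np.float64(0.34), np.float64(0.17)] [ 0.3   0.61  2.1  -1.14  0.55  0.72]
(0.58, 0.03) 70 [np.float64(0.75), np.float64(0.7), np.float64(0.87), np.float64(0.82)] [ 0.23  0.77  1.66 -0.49  1.08  0.9 ]
(0.58, 0.03) 90 [np.float64(0.95), np.float64(0.9), np.float64(0.73), np.float64(0.66)] [ 0.27  0.73  1.77 -0.65  0.91  0.74]
(0.58, 0.03) 110 [np.float64(0.91), np.float64(0.95), np.float64(0.57), np.float64(0.47)] [ 0.28  0.68  1.88 -0.84  0.73  0.61]
(0.58, 0.03) 125 [np.float64(0.76), np.float64(0.8), np.float64(0.44), np.float64(0.29)] [ 0.26  0.66  1.96 -1.02  0.58  0.54]
(0.62, 0.1) 70 [np.float64(0.77), np.float64(0.72), np.float64(0.92), np.float64(0.8
[... 733 characters left out ...]
oat64(0.55), np.float64(0.43)] [ 0.18  0.69  1.86 -0.88  0.7   0.55]
(0.6, -0.02) 125 [np.float64(0.69), np.float64(0.73), np.float64(0.41), np.float64(0.26)] [ 0.16  0.66  1.94 -1.05  0.54  0.47]
(0.62, 0.2) 70 [np.float64(0.73), np.float64(0.68), np.float64(0.98), np.float64(0.93)] [ 0.45  0.87  1.41 -0.38  1.27  0.98]
(0.62, 0.2) 90 [np.float64(0.94), np.float64(0.89), np.float64(0.86), np.float64(0.8)] [ 0.49  0.83  1.52 -0.51  1.12  0.79]
(0.62, 0.2) 110 [np.float64(0.98), np.float64(1.07), np.float64(0.74), np.float64(0.65)] [ 0.51  0.78  1.63 -0.66  0.94  0.61]
(0.62, 0.2) 125 [np.float64(0.85), np.float64(0.9), np.float64(0.64), np.float64(0.53)] [ 0.51  0.74  1.72 -0.78  0.79  0.49]
```

```bash
cat >> kin.py <<'E'
def step(s,g,az,t):
    M=rot(az,t,True); return rel(s,np.array(g)+.0187*M[:,2],M)
E
python3 - <<'E'
from kin import *; from station import *
s=read_state()
a=np.radians(125.5); g=np.array([.5085+.01*np.cos(a),.0228+.01*np.sin(a)])
for h in (.10,.029): print(step(s,[*g,h],125.5,-10))
E
```

```text
([-2.44, 0.03, 9.49], [0.02, -30.0, -0.36])
([-4.87, 0.03, 16.16], [0.02, -30.0, -0.36])
```

play_rows:
  commands:
    - {"x":-0.8,"y":0,"z":3,"wx":0,"wy":-10,"wz":-0.1,"gripper":8.5}
    - {"x":-1.6,"y":0,"z":6,"wx":0,"wy":-20,"wz":-0.2,"gripper":8.5}
    - {"x":-2.44,"y":0,"z":9.49,"wx":0,"wy":-30,"wz":-0.36,"gripper":8.5}
    - {"x":-2.44,"y":0,"z":9.49,"wx":0,"wy":-30,"wz":-0.36,"gripper":8.5}
    - {"x":-2.44,"y":0,"z":9.49,"wx":0,"wy":-30,"wz":-0.36,"gripper":8.5}

```text
time_s: 3.55
tcp_pos: [0.5009, 0.0338, 0.0826]
tcp_rot: [1.354, 2.66, -0.119]
ft_force: [0.6, -0.0, 0.1]
opening: 0.0849
```

```bash
python3 - <<'E'
from kin import *; from station import *
s=read_state(); log(s)
a=np.radians(125.5); g=np.array([.5085+.01*np.cos(a),.0228+.01*np.sin(a)])
print(s["joints"].round(2)); print(step(s,[*g,.1],125.5,-10)); print(step(s,[*g,.029],125.5,-10))
im=imaging.get_image("wrist"); cv2.imwrite("pics/w1.png",im["pixels"])
c=[project(im,[[.5085+x*np.cos(b)-y*np.sin(b),.0228+x*np.sin(b)+y*np.cos(b),.05]])[0].round(0) for b in [np.radians(-54.5)] for x in(-.042,.042) for y in (-.031,.031)]; print(c)
E
```

```text
[ 0.14  0.46  2.04 -0.29  0.57 -0.26]
([-0.64, -0.03, 0.21], [0.07, -0.05, 0.54])
([0.59, -0.02, 7.2], [0.07, -0.05, 0.54])
[array([255., 219.]), array([377., 220.]), array([265., 344.]), array([365., 345.])]
```

View pics/w1.png

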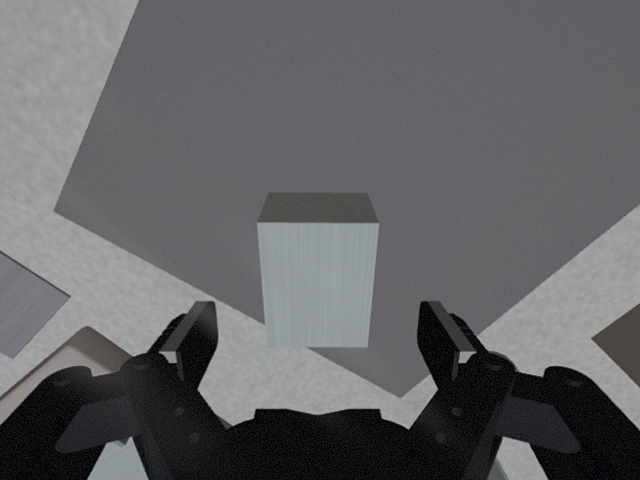

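play_rows:
  commands:
    - {"x":-0.4,"y":0,"z":2.5,"wx":0,"wy":0,"wz":0.4,"gripper":8.5}
    - {"x":0.1,"y":0,"z":5,"wx":0,"wy":0,"wz":0.5,"gripper":8.5}
    - {"x":0.59,"y":0,"z":7.2,"wx":0,"wy":0,"wz":0.5,"gripper":8.5}
    - {"x":0.59,"y":0,"z":7.2,"wx":0,"wy":0,"wz":0.5,"gripper":8.5}
    - {"x":0.59,"y":0,"z":7.2,"wx":0,"wy":0,"wz":0.5,"gripper":8.5}

```text
time_s: 4.22
tcp_pos: [0.5069, 0.0268, 0.0118]
tcp_rot: [1.369, 2.649, -0.116]
ft_force: [0.2, -0.3, 0.6]
opening: 0.0851
```

```bash
python3 - <<'E'
from kin import *; from station import *
s=read_state(); log(s)
a=np.radians(125.5); g=np.array([.5085+.01*np.cos(a),.0228+.01*np.sin(a)])
print(s["joints"].round(2),s["ft_force"].round(1),s["tcp_pos"].round(4)); print(step(s,[*g,.029],125.5,-10))
im=imaging.get_image("wrist"); cv2.imwrite("pics/w2.png",im["pixels"])
E
```

```text
[ 0.12  0.61  2.05 -0.38  0.42 -0.16] [ 0.2 -0.3  0.6] [0.5069 0.0268 0.0118]
([0.27, -0.11, 0.08], [0.16, 0.03, -0.17])
```

View pics/w2.png

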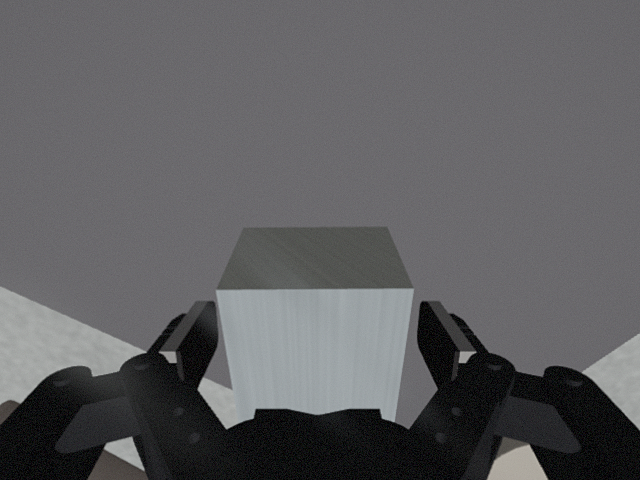

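The block sits between the pads, with its top face edges at columns 218–412 and the pads at 215 and 420. Closing now.

play_rows:
  commands:
    - {"x":0.2,"y":-0.1,"z":0,"wx":0,"wy":0,"wz":0,"gripper":8.5}
    - {"x":0.2,"y":-0.1,"z":0,"wx":0,"wy":0,"wz":0,"gripper":4}
    - {"x":0.2,"y":-0.1,"z":0,"wx":0,"wy":0,"wz":0,"gripper":4}
    - {"x":0.2,"y":-0.1,"z":0,"wx":0,"wy":0,"wz":0,"gripper":4}
    - {"x":0.2,"y":-0.1,"z":0,"wx":0,"wy":0,"wz":0,"gripper":4}
    - {"x":0.2,"y":-0.1,"z":0,"wx":0,"wy":0,"wz":0,"gripper":4}

```text
time_s: 5.03
tcp_pos: [0.5045, 0.0282, 0.0113]
tcp_rot: [1.368, 2.65, -0.116]
ft_force: [-2.0, 1.5, 8.0]
opening: 0.0613
```

```bash
python3 - <<'E'
from kin import *; from station import *
s=read_state()
print(s["opening"],s["ft_force"].round(1),s["tcp_pos"].round(4))
a=np.radians(125.5); g=np.array([.5085+.01*np.cos(a),.0228+.01*np.sin(a)])
print(step(s,[*g,.18],125.5,-10)); print(step(s,[*g,.18],125.5,0));print(step(s,[.53,.10,.18],110,20)); print(step(s,[.55,.17,.18],90,50));print(step(s,[.55,.17,.18],90,80))
E
```

```text
0.06131256674971857 [-2.   1.5  8. ] [0.5045 0.0282 0.0113]
([-2.61, 0.06, -14.8], [0.15, 0.04, -0.12])
([-2.29, 0.06, -14.83], [0.16, 10.04, -0.11])
([2.29, 6.46, -15.73], [-1.18, 29.83, 15.54])
([7.21, 12.8, -17.15], [-12.49, 57.99, 34.86])
([7.39, 13.04, -18.07], [-22.33, 86.85, 32.23])
```

play_rows:
  commands:
    - {"x":-0.2,"y":0,"z":-2,"wx":0,"wy":0,"wz":0,"gripper":4}
    - {"x":-1,"y":0,"z":-6,"wx":0,"wy":0,"wz":0,"gripper":4}
    - {"x":-1.8,"y":0,"z":-10.5,"wx":0,"wy":0,"wz":0,"gripper":4}
    - {"x":-2.3,"y":0,"z":-14.8,"wx":0,"wy":5,"wz":0,"gripper":4}
    - {"x":-1,"y":2,"z":-15,"wx":0,"wy":12,"wz":4,"gripper":4}
    - {"x":0.6,"y":4.2,"z":-15.4,"wx":-0.5,"wy":21,"wz":10,"gripper":4}
    - {"x":2.3,"y":6.5,"z":-15.7,"wx":-1.2,"wy":29.8,"wz":15.5,"gripper":4}
    - {"x":2.3,"y":6.5,"z":-15.7,"wx":-1.2,"wy":29.8,"wz":15.5,"gripper":4}

```text
time_s: 6.02
tcp_pos: [0.5282, 0.1054, 0.1601]
tcp_rot: [-1.631, -2.326, -0.285]
ft_force: [-1.3, 0.1, -5.1]
opening: 0.0617
```

```bash
python3 - <<'E'
from kin import *; from station import *
s=read_state(); log(s)
print(s["opening"],s["ft_force"].round(1),s["tcp_pos"].round(4),s["joints"].round(2))
print(step(s,[.53,.10,.18],110,20)); print(step(s,[.55,.17,.16],90,50));print(step(s,[.55,.17,.14],90,80))
E
```

```text
0.06165099739064942 [-1.3  0.1 -5.1] [0.5282 0.1054 0.1601] [-0.01  0.45  1.83  0.38  1.02 -0.58]
([0.15, -0.01, -0.2], [-0.11, 0.01, -0.07])
([5.86, 4.75, 3.41], [-11.68, 29.72, 16.47])
([5.84, 4.89, 4.6], [-16.09, 59.4, 13.34])
```

play_rows:
  commands:
    - {"x":0.9,"y":0.7,"z":0.4,"wx":-2,"wy":8,"wz":2,"gripper":4}
    - {"x":1.8,"y":1.4,"z":0.9,"wx":-4.4,"wy":16,"wz":4,"gripper":4}
    - {"x":2.7,"y":2.1,"z":1.4,"wx":-6.7,"wy":25,"wz":6,"gripper":4}
    - {"x":3.6,"y":2.8,"z":2,"wx":-9,"wy":34,"wz":8,"gripper":4}
    - {"x":4.5,"y":3.6,"z":2.9,"wx":-11.4,"wy":43,"wz":10,"gripper":4}
    - {"x":5.4,"y":4.4,"z":3.8,"wx":-13.8,"wy":52,"wz":12,"gripper":4}
    - {"x":5.84,"y":4.89,"z":4.6,"wx":-16.1,"wy":59.4,"wz":13.3,"gripper":4}
    - {"x":5.84,"y":4.89,"z":4.6,"wx":-16.1,"wy":59.4,"wz":13.3,"gripper":4}

```text
time_s: 7.02
tcp_pos: [0.5472, 0.1896, 0.1348]
tcp_rot: [-1.337, -1.337, -1.114]
ft_force: [0.4, -0.6, -4.9]
opening: 0.0612
```

```bash
python3 - <<'E'
from kin import *; from station import *
s=read_state(); log(s)
print(s["time_s"],s["opening"],s["ft_force"].round(1),s["tcp_pos"].round(4),s["joints"].round(2))
for h in (.14,.08,.056): print(step(s,[.55,.17,h],90,80))
for n in("wrist","scene"):
  im=imaging.get_image(n); q=im["pixels"]; cv2.imwrite(f"pics/{n}3.png",q if n=="wrist" else cv2.resize(q[130:330,200:480],None,fx=2.5,fy=2.5))
E
```

```text
7.025 0.061233984977431606 [ 0.4 -0.6 -4.9] [0.5472 0.1896 0.1348] [-0.21  0.9   1.84  1.3   1.49 -1.17]
([0.18, 0.28, -0.15], [-0.28, 0.14, -0.22])
([-5.73, 0.31, 0.9], [-0.28, 0.14, -0.22])
([-8.09, 0.32, 1.33], [-0.28, 0.14, -0.22])
```

View pics/wrist3.png

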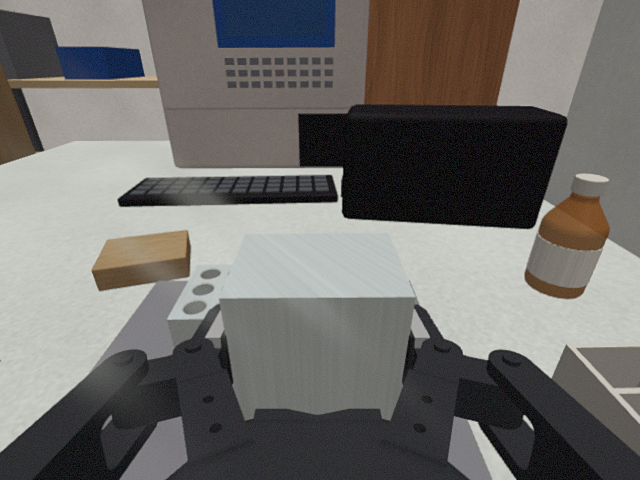

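View pics/scene3.png

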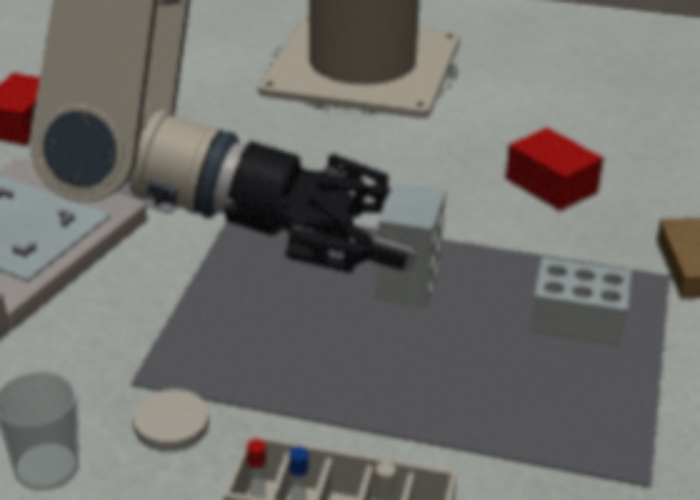

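The block now stands with its wells facing +y (the holes show at scene crop 435,250) and is held firmly. Lowering it to stand on the board.

play_rows:
  commands:
    - {"x":-2,"y":0.3,"z":0.2,"wx":0,"wy":0,"wz":0,"gripper":4}
    - {"x":-4.5,"y":0.3,"z":0.7,"wx":0,"wy":0,"wz":0,"gripper":4}
    - {"x":-6.5,"y":0.3,"z":1,"wx":0,"wy":0,"wz":0,"gripper":4}
    - {"x":-7.3,"y":0.3,"z":1.2,"wx":0,"wy":0,"wz":0,"gripper":4}
    - {"x":-7.6,"y":0.3,"z":1.2,"wx":0,"wy":0,"wz":0,"gripper":4}
    - {"x":-7.6,"y":0.3,"z":1.2,"wx":0,"wy":0,"wz":0,"gripper":4}

```text
time_s: 7.88
tcp_pos: [0.5533, 0.1878, 0.0619]
tcp_rot: [-1.334, -1.34, -1.123]
ft_force: [-0.6, 0.5, -4.4]
opening: 0.0613
```

```bash
python3 - <<'E'
from kin import *; from station import *
s=read_state(); log(s)
print(s["time_s"],s["opening"],s["ft_force"].round(1),s["tcp_pos"].round(4),s["joints"].round(2))
for h in (.06,.058,.056): print(step(s,[.55,.17,h],90,80))
im=imaging.get_image("scene"); q=im["pixels"]; cv2.imwrite(f"pics/scene4.png",cv2.resize(q[180:280,270:410],None,fx=5,fy=5))
E
```

```text
7.875 0.06134144956930807 [-0.6  0.5 -4.4] [0.5533 0.1878 0.0619] [-0.21  1.04  1.78  1.31  1.47 -1.26]
([-0.5, -0.33, 0.15], [-0.06, -0.0, 0.21])
([-0.69, -0.33, 0.18], [-0.06, -0.0, 0.21])
([-0.89, -0.33, 0.22], [-0.06, -0.0, 0.21])
```

View pics/scene4.png

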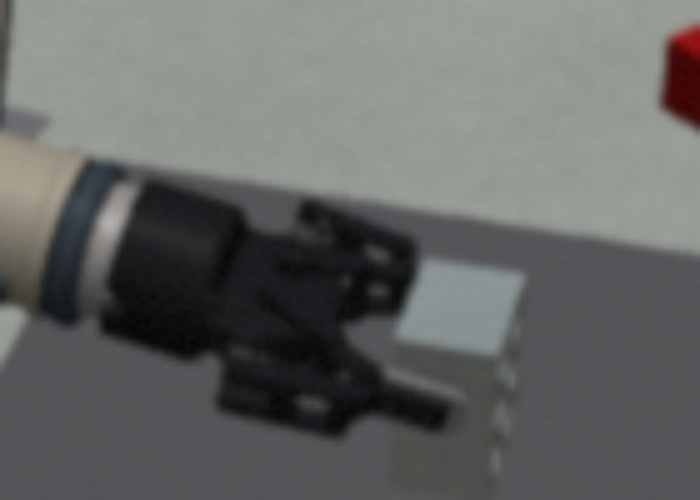

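play_rows:
  commands:
    - {"x":-0.3,"y":0,"z":0.1,"wx":0,"wy":0,"wz":0,"gripper":4}
    - {"x":-0.5,"y":0,"z":0.1,"wx":0,"wy":0,"wz":0,"gripper":4}
    - {"x":-0.6,"y":0,"z":0.1,"wx":0,"wy":0,"wz":0,"gripper":4}
    - {"x":-0.7,"y":0,"z":0.1,"wx":0,"wy":0,"wz":0,"gripper":4}
    - {"x":-0.75,"y":0,"z":0.1,"wx":0,"wy":0,"wz":0,"gripper":4}

```text
time_s: 8.55
tcp_pos: [0.5529, 0.1877, 0.0549]
tcp_rot: [-1.332, -1.336, -1.124]
ft_force: [-0.8, 0.1, 6.3]
opening: 0.0613
```

```bash
python3 - <<'E'
from kin import *; from station import *
s=read_state(); log(s)
print(s["time_s"],s["opening"],s["ft_force"].round(1),s["moment"].round(2),s["tcp_pos"].round(4),s["joints"].round(2))
for h in (.058,.056): print(step(s,[.55,.17,h],90,80))
E
```

```text
8.55 0.061253761691141446 [-0.8  0.1  6.3] [0.45 0.39 0.12] [0.5529 0.1877 0.0549] [-0.22  1.05  1.78  1.31  1.47 -1.27]
([0.0, -0.29, 0.07], [-0.06, -0.22, 0.13])
([-0.19, -0.29, 0.11], [-0.06, -0.22, 0.13])
```

play_rows:
  commands:
    - {"x":-0.75,"y":0,"z":0,"wx":0,"wy":0,"wz":0,"gripper":6.5}
    - {"x":0,"y":0,"z":0,"wx":0,"wy":0,"wz":0,"gripper":8.5}
    - {"x":0,"y":0,"z":0,"wx":0,"wy":0,"wz":0,"gripper":8.5}
    - {"x":0,"y":0,"z":0,"wx":0,"wy":0,"wz":0,"gripper":8.5}
    - {"x":0,"y":0,"z":-4,"wx":0,"wy":0,"wz":0,"gripper":8.5}
    - {"x":0,"y":0,"z":-8,"wx":0,"wy":0,"wz":0,"gripper":8.5}
    - {"x":0,"y":0,"z":-12,"wx":0,"wy":0,"wz":0,"gripper":8.5}

```text
time_s: 9.43
tcp_pos: [0.5529, 0.0683, 0.0745]
tcp_rot: [-1.334, -1.338, -1.122]
ft_force: [-0.3, -0.2, -0.7]
opening: 0.0849
```

```bash
python3 - <<'E'
from kin import *; from station import *
s=read_state(); log(s)
for n in("wrist","scene","top"):
  im=imaging.get_image(n); q=im["pixels"]
  cv2.imwrite(f"pics/{n}5.png",{"wrist":q,"scene":cv2.resize(q[190:310,320:460],None,fx=5,fy=5),"top":cv2.resize(q[180:330,160:380],None,fx=3.6,fy=3.6)}[n])
E
```

```text
(no output)
```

View pics/wrist5.png

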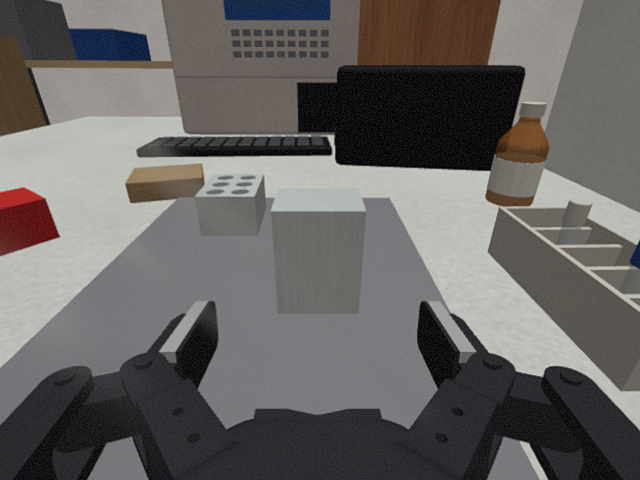

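View pics/scene5.png

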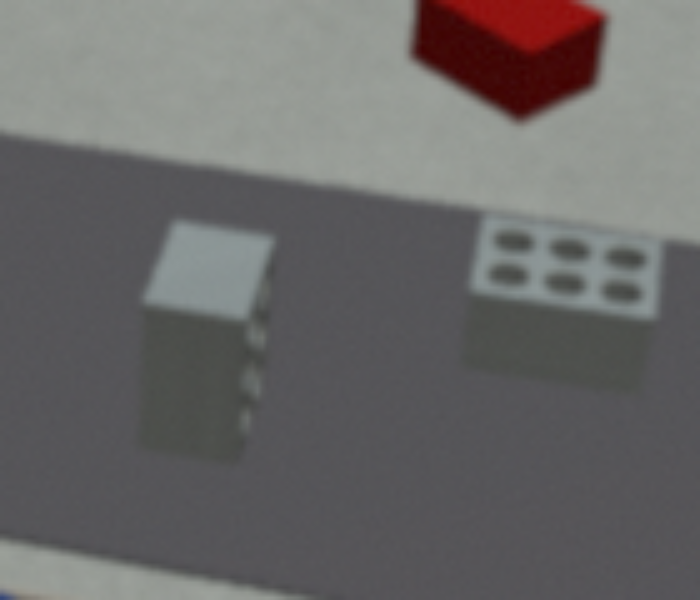

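View pics/top5.png

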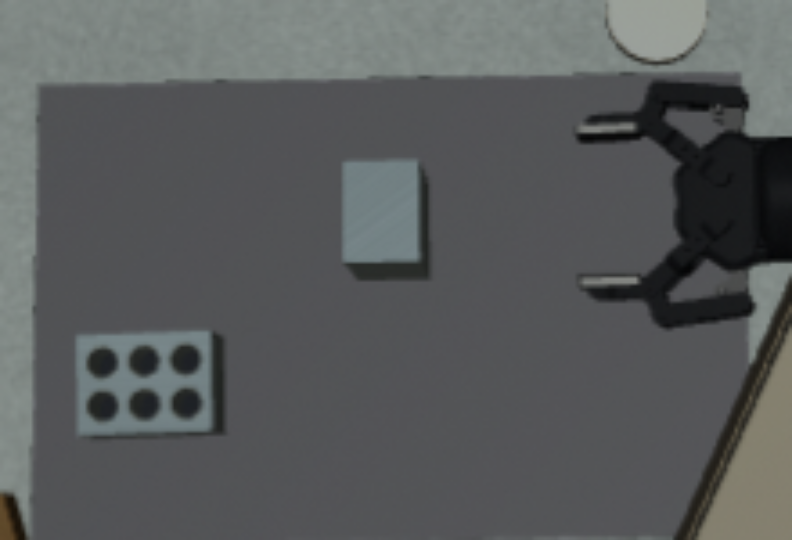

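The block stands upright and free, wells toward +y, and block_b is untouched. Locating it now.

```bash
python3 - <<'E'
from kin import *; from station import *
t=imaging.get_image("top"); s=imaging.get_image("scene")
f=lambda c,k,ox,oy: (np.array(c)+.5)/k-.5+[ox,oy]
for im,px in ((t,f([(343,160),(419,160),(421,263),(344,263)],3.6,160,180)),(s,f([(175,221),(273,237),(247,319),(143,304)],5,320,190))):
    X=unproject(im,px,.088)[:,:2]; e=np.roll(X,-1,0)-X
    print(X.mean(0).round(4),np.linalg.norm(e,axis=1).round(3),np.degrees(np.arctan2(e[:,1],e[:,0])).round(1))
st=read_state()
g=[.55,.17]
print(step(st,[.552,.06,.2],90,40));print(step(st,[.552,.10,.24],90,5)); print(step(st,[.552,.172,.16],90,-30))
E
```

```text
[0.5513 0.1728] [0.046 0.063 0.046 0.063] [ -91.1 -179.3   88.9    0.4]
[0.5527 0.1716] [0.045 0.061 0.046 0.063] [  90.1    0.6  -87.5 -179.8]
([11.02, -0.06, -1.69], [0.0, -40.04, 0.11])
([15.05, -0.06, 0.61], [0.03, -75.04, 0.11])
([8.47, -0.06, 7.96], [0.07, -110.04, 0.1])
```

play_rows:
  commands:
    - {"x":3,"y":-0.1,"z":-1,"wx":0,"wy":-8,"wz":0,"gripper":8.5}
    - {"x":6,"y":-0.1,"z":-1.7,"wx":0,"wy":-17,"wz":0,"gripper":8.5}
    - {"x":8.5,"y":-0.1,"z":-1.7,"wx":0,"wy":-27,"wz":0,"gripper":8.5}
    - {"x":11,"y":-0.1,"z":-1.7,"wx":0,"wy":-37,"wz":0,"gripper":8.5}
    - {"x":13,"y":-0.1,"z":-0.8,"wx":0,"wy":-47,"wz":0,"gripper":8.5}
    - {"x":14,"y":-0.1,"z":0,"wx":0,"wy":-57,"wz":0,"gripper":8.5}
    - {"x":15,"y":-0.1,"z":0.5,"wx":0,"wy":-67,"wz":0,"gripper":8.5}
    - {"x":15,"y":-0.1,"z":0.6,"wx":0,"wy":-75,"wz":0,"gripper":8.5}

```text
time_s: 10.68
tcp_pos: [0.5514, 0.1034, 0.2223]
tcp_rot: [-2.176, -2.186, -0.097]
ft_force: [-0.1, 0.0, -0.2]
opening: 0.085
```

```bash
python3 - <<'E'
from kin import *; from station import *
s=read_state(); log(s)
print(s["time_s"],s["tcp_pos"].round(4),s["joints"].round(2))
for h in (.19,.15,.052): print(step(s,[.552,.175,h],90,-30))
E
```

```text
10.675 [0.5514 0.1034 0.2223] [0.12 0.33 1.79 0.1  1.   0.06]
([5.8, 0.06, 5.36], [0.33, -34.8, 0.18])
([5.46, 0.05, 9.34], [0.33, -34.8, 0.18])
([4.64, -0.0, 19.11], [0.33, -34.8, 0.18])
```

play_rows:
  commands:
    - {"x":1.5,"y":0,"z":1,"wx":0,"wy":-9,"wz":0,"gripper":8.5}
    - {"x":3,"y":0,"z":2.5,"wx":0,"wy":-18,"wz":0,"gripper":8.5}
    - {"x":4.5,"y":0,"z":4,"wx":0,"wy":-27,"wz":0,"gripper":8.5}
    - {"x":5.8,"y":0,"z":5.4,"wx":0.3,"wy":-34.8,"wz":0.2,"gripper":8.5}
    - {"x":5.5,"y":0,"z":9.3,"wx":0.3,"wy":-34.8,"wz":0.2,"gripper":8.5}
    - {"x":5.5,"y":0,"z":9.3,"wx":0.3,"wy":-34.8,"wz":0.2,"gripper":8.5}

```text
time_s: 11.42
tcp_pos: [0.5486, 0.1647, 0.1301]
tcp_rot: [1.929, 1.933, -0.526]
ft_force: [0.8, -1.1, 0.3]
opening: 0.0849
```

```bash
python3 - <<'E'
from kin import *; from station import *
s=read_state(); log(s)
print(s["time_s"],s["tcp_pos"].round(4),s["joints"].round(2))
for h in (.15,.1,.052): print(step(s,[.552,.175,h],90,-30))
im=imaging.get_image("wrist"); cv2.imwrite("pics/w6.png",im["pixels"])
E
```

```text
11.425 [0.5486 0.1647 0.1301] [ 0.5   0.62  1.69 -0.49  1.17  0.77]
([-0.1, 0.34, -0.37], [-0.48, -0.06, 0.25])
([2.39, 0.39, 3.96], [-0.48, -0.06, 0.25])
([4.79, 0.43, 8.12], [-0.48, -0.06, 0.25])
```

View pics/w6.png

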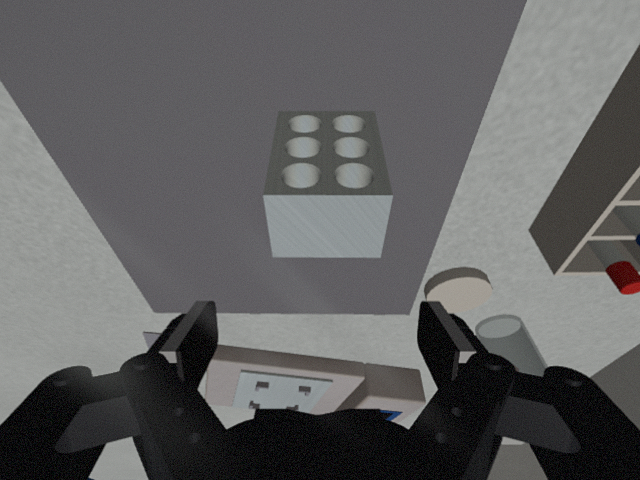

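play_rows:
  commands:
    - {"x":1.2,"y":0.35,"z":1.9,"wx":-0.4,"wy":0,"wz":0.2,"gripper":8.5}
    - {"x":2.4,"y":0.4,"z":4,"wx":-0.4,"wy":0,"wz":0.2,"gripper":8.5}
    - {"x":3.6,"y":0.4,"z":6,"wx":-0.4,"wy":0,"wz":0.2,"gripper":8.5}
    - {"x":4.8,"y":0.4,"z":8.1,"wx":-0.4,"wy":0,"wz":0.2,"gripper":8.5}
    - {"x":4.8,"y":0.4,"z":8.1,"wx":-0.4,"wy":0,"wz":0.2,"gripper":8.5}
    - {"x":4.8,"y":0.4,"z":8.1,"wx":-0.4,"wy":0,"wz":0.2,"gripper":8.5}

```text
time_s: 12.22
tcp_pos: [0.5557, 0.1655, 0.039]
tcp_rot: [1.932, 1.923, -0.508]
ft_force: [-1.1, 0.1, 0.4]
opening: 0.0848
```

```bash
python3 - <<'E'
from kin import *; from station import *
s=read_state(); log(s)
print(s["time_s"],s["tcp_pos"].round(4),s["joints"].round(2),s["ft_force"].round(1))
print(step(s,[.552,.175,.052],90,-30))
im=imaging.get_image("wrist"); cv2.imwrite("pics/w7.png",im["pixels"])
E
```

```text
12.225 [0.5557 0.1655 0.039 ] [ 0.5   0.76  1.69 -0.54  1.03  0.86] [-1.1  0.1  0.4]
([0.17, -0.37, 0.27], [0.18, -0.23, -0.3])
```

View pics/w7.png

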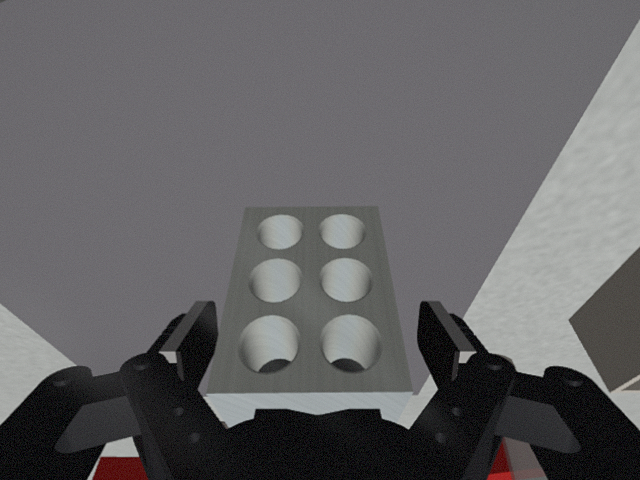

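play_rows:
  commands:
    - {"x":0.1,"y":-0.3,"z":0.2,"wx":0,"wy":0,"wz":0,"gripper":8.5}
    - {"x":0.1,"y":-0.3,"z":0.2,"wx":0,"wy":0,"wz":0,"gripper":8.5}
    - {"x":0.1,"y":-0.3,"z":0.2,"wx":0,"wy":0,"wz":0,"gripper":4}
    - {"x":0.1,"y":-0.3,"z":0.2,"wx":0,"wy":0,"wz":0,"gripper":4}
    - {"x":0.1,"y":-0.3,"z":0.2,"wx":0,"wy":0,"wz":0,"gripper":4}
    - {"x":0.1,"y":-0.3,"z":0.2,"wx":0,"wy":0,"wz":0,"gripper":4}
    - {"x":0.1,"y":-0.3,"z":0.2,"wx":0,"wy":0,"wz":0,"gripper":4}

```text
time_s: 13.15
tcp_pos: [0.5532, 0.1657, 0.0373]
tcp_rot: [1.931, 1.923, -0.506]
ft_force: [0.8, 1.5, 4.9]
opening: 0.0613
```

```bash
python3 - <<'E'
from kin import *; from station import *
s=read_state(); log(s)
print(s["time_s"],s["opening"],s["tcp_pos"].round(4),s["joints"].round(2),s["ft_force"].round(1))
M=R.from_rotvec(s["tcp_rot"]).as_matrix(); print(M.round(3))
# block pose in tool frame: standing, x_b up axis sign: block centre .552,.172 ; y gripped
print("centre in tool (cm)",(M.T@(np.array([.552,.172,.046])-s["tcp_pos"])*100).round(2))
print(step(s,[.552,.175,.2],90,-30)); print(step(s,[.54,.08,.22],90,0))
E
```

```text
13.15 0.061264842734040634 [0.5532 0.1657 0.0373] [ 0.5   0.76  1.7  -0.54  1.02  0.87] [0.8 1.5 4.9]
[[ 0.005  1.     0.005]
 [ 0.868 -0.002 -0.496]
 [-0.496  0.007 -0.868]]
centre in tool (cm) [ 0.11 -0.12 -1.06]
([-7.28, -0.02, -12.71], [0.26, -0.25, -0.31])
([-15.59, -1.19, -9.98], [0.34, 29.75, -0.24])
```

play_rows:
  commands:
    - {"x":-1,"y":0,"z":-1.7,"wx":0,"wy":0,"wz":0,"gripper":4}
    - {"x":-3,"y":0,"z":-5,"wx":0,"wy":0,"wz":0,"gripper":4}
    - {"x":-5,"y":0,"z":-9,"wx":0,"wy":0,"wz":0,"gripper":4}
    - {"x":-7.3,"y":0,"z":-12.7,"wx":0,"wy":0,"wz":0,"gripper":4}
    - {"x":-9.5,"y":-0.3,"z":-12.3,"wx":0,"wy":7,"wz":0,"gripper":4}
    - {"x":-11.5,"y":-0.6,"z":-11.5,"wx":0.1,"wy":15,"wz":0,"gripper":4}
    - {"x":-13.5,"y":-0.9,"z":-10.8,"wx":0.2,"wy":23,"wz":0,"gripper":4}
    - {"x":-15.6,"y":-1.2,"z":-10,"wx":0.3,"wy":29.7,"wz":0,"gripper":4}

```text
time_s: 14.15
tcp_pos: [0.5385, 0.079, 0.2019]
tcp_rot: [-2.225, -2.216, -0.005]
ft_force: [-0.7, -0.8, -4.9]
opening: 0.0619
```

```bash
python3 - <<'E'
from kin import *; from station import *
s=read_state(); log(s)
print(s["time_s"],s["opening"],s["tcp_pos"].round(4),s["joints"].round(2),s["ft_force"].round(1))
for i in range(1,9):
    u=i/8; print(step(s,np.array([.54,.08,.22])*(1-u)+u*np.array([.486,-.25,.16]),90-15*u,60*u))
p,_=fit(); M=rot(75,60,True)
for q in ik(np.array([.486,-.25,.16])+.0187*M[:,2],M,s["joints"],p,8): print(q.round(2))
E
```

```text
14.15 0.06191886844584741 [0.5385 0.079  0.2019] [0.12 0.34 1.83 0.   0.96 0.12] [-0.7 -0.8 -4.9]
([-3.79, -0.51, 0.78], [-0.05, 7.33, 1.66])
([-7.68, -1.14, 1.47], [-0.41, 14.82, 3.52])
([-11.58, -1.77, 2.13], [-1.01, 22.31, 5.35])
([-15.49, -2.38, 2.76], [-1.86, 29.78, 7.13])
([-19.43, -2.97, 3.36], [-2.95, 37.24, 8.85])
([-23.38, -3.56, 3.94], [-4.29, 44.68, 10.48])
([-27.36, -4.14, 4.49], [-5.87, 52.09, 12.01])
([-31.37, -4.72, 5.03], [-7.7, 59.48, 13.42])
[-0.87  0.76  1.67  0.79  1.51 -1.01]
```

play_rows:
  commands:
    - {"x":-3.8,"y":-0.5,"z":0.8,"wx":-0.1,"wy":7.3,"wz":1.7,"gripper":4}
    - {"x":-7.7,"y":-1.1,"z":1.5,"wx":-0.4,"wy":14.8,"wz":3.5,"gripper":4}
    - {"x":-11.6,"y":-1.8,"z":2.1,"wx":-1,"wy":22.3,"wz":5.3,"gripper":4}
    - {"x":-15.5,"y":-2.4,"z":2.8,"wx":-1.9,"wy":29.8,"wz":7.1,"gripper":4}
    - {"x":-19.4,"y":-3,"z":3.4,"wx":-3,"wy":37.2,"wz":8.9,"gripper":4}
    - {"x":-23.4,"y":-3.6,"z":3.9,"wx":-4.3,"wy":44.7,"wz":10.5,"gripper":4}
    - {"x":-27.4,"y":-4.1,"z":4.5,"wx":-5.9,"wy":52.1,"wz":12,"gripper":4}
    - {"x":-31.4,"y":-4.7,"z":5,"wx":-7.7,"wy":59.5,"wz":13.4,"gripper":4}

```text
time_s: 15.15
tcp_pos: [0.4908, -0.236, 0.1516]
tcp_rot: [-1.821, -1.398, -1.053]
ft_force: [1.4, 0.3, -4.3]
opening: 0.0616
```

```bash
python3 - <<'E'
from kin import *; from station import *
s=read_state(); log(s)
print(s["time_s"],s["opening"],s["tcp_pos"].round(4),s["joints"].round(2),s["ft_force"].round(1))
print(step(s,[.486,-.25,.16],75,60))
for n in("wrist","scene","top"):
  im=imaging.get_image(n); q=im["pixels"]
  cv2.imwrite(f"pics/{n}8.png",{"wrist":q,"scene":cv2.resize(q[130:290,100:320],None,fx=3.6,fy=3.6),"top":cv2.resize(q[160:340,380:540],None,fx=3.3,fy=3.3)}[n])
E
```

```text
15.15 0.06162707839047957 [ 0.4908 -0.236   0.1516] [-0.87  0.76  1.67  0.79  1.51 -1.01] [ 1.4  0.3 -4.3]
([-0.01, -0.1, 0.17], [0.14, 0.05, 0.1])
```

View pics/scene8.png

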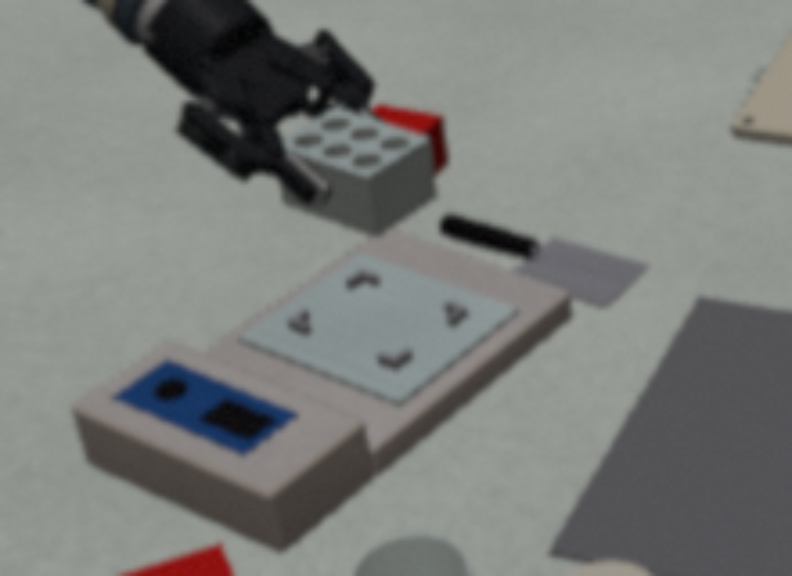

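View pics/top8.png

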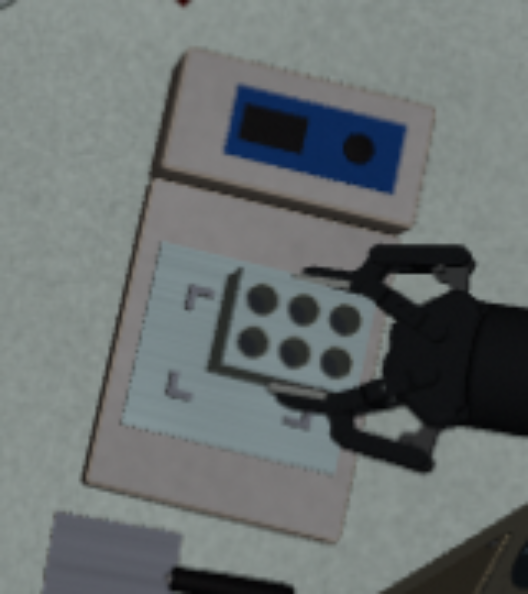

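View pics/wrist8.png

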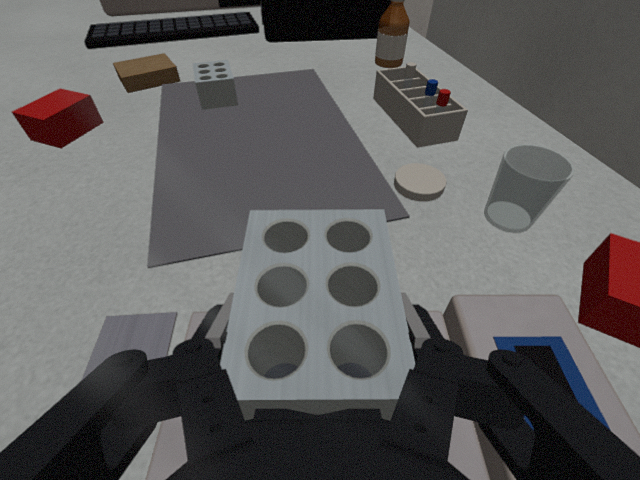

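Wells are up, at top crop (215–390, 265–400). I'll measure the held block's pose from both cameras against kinematics.

```bash
python3 - <<'E'
from kin import *; from station import *
from scipy.optimize import least_squares
t=imaging.get_image("top"); sc=imaging.get_image("scene"); s=read_state()
M=R.from_rotvec(s["tcp_rot"]).as_matrix()
c0=s["tcp_pos"]+M@[.0011,0,-.0106]; print("kin centre",c0.round(4), s["tcp_pos"].round(4))
for n,im,sl,k in (("top",t,(220,320,430,510),6),("scene",sc,(150,205,165,235),8)):
    q=cv2.resize(im["pixels"][sl[0]:sl[1],sl[2]:sl[3]],None,fx=k,fy=k,interpolation=cv2.INTER_CUBIC)
    b=np.radians(75.1); 
    P=[c0+[x*np.cos(b)-y*np.sin(b),x*np.sin(b)+y*np.cos(b),.023] for x,y in((-.042,-.031),(.042,-.031),(.042,.031),(-.042,.031))]
    u=project(im,P); u=((u-[sl[2],sl[0]]+.5)*k-.5)
    print(n,u.round(0).tolist())
    cv2.polylines(q,[u.round().astype(int)],True,(0,0,255),1); cv2.imwrite(f"pics/{n}9.png",q)
E
```

```text
kin centre [ 0.4886 -0.2423  0.1575] [ 0.4908 -0.234   0.1512]
top [[378.0, 172.0], [135.0, 112.0], [96.0, 291.0], [342.0, 351.0]]
scene [[100.0, 160.0], [314.0, 232.0], [453.0, 142.0], [242.0, 76.0]]
```

View pics/top9.png

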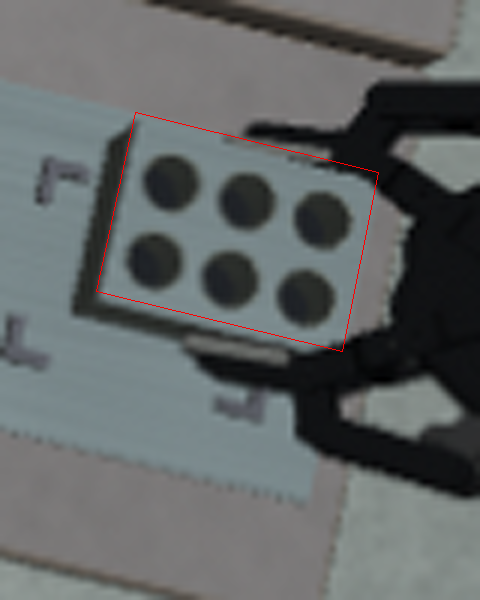

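View pics/scene9.png

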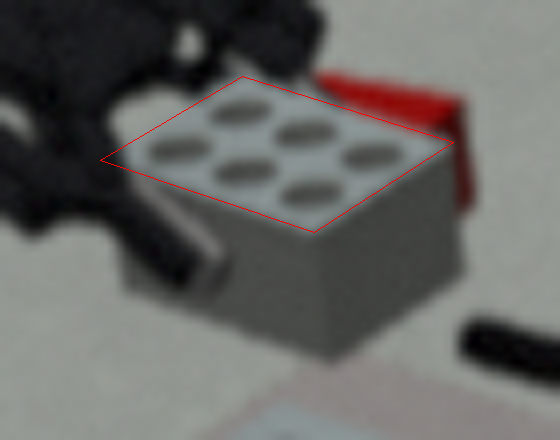

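```bash
python3 - <<'E'
from kin import *; from station import *
t=imaging.get_image("top"); sc=imaging.get_image("scene")
N=np.array([.487,-.2495]); b=np.radians(75.1); Q=np.array([[np.cos(b),-np.sin(b)],[np.sin(b),np.cos(b)]])
out=[]
for n,im,sl in (("top",t,(230,300,425,495)),("scene",sc,(195,240,172,242))):
    k=8; src=cv2.imread(f"pics/{n}0.png"); q=cv2.resize(src[sl[0]:sl[1],sl[2]:sl[3]],None,fx=k,fy=k,interpolation=cv2.INTER_CUBIC)
    for sx in(-1,1):
      for sy in (-1,1):
        L=np.array([(50,39),(38,39),(38,34),(45,34),(45,27),(50,27)])*[sx,sy]/1000
        for z,c in((.038,(0,0,255)),):
            u=project(im,np.c_[L@Q.T+N,np.full(6,z)]); u=(u-[sl[2],sl[0]]+.5)*k-.5
            cv2.polylines(q,[u.round().astype(int)],True,c,1)
    cv2.imwrite(f"pics/n{n}.png",q)
E
```

```text
(no output)
```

View pics/ntop.png

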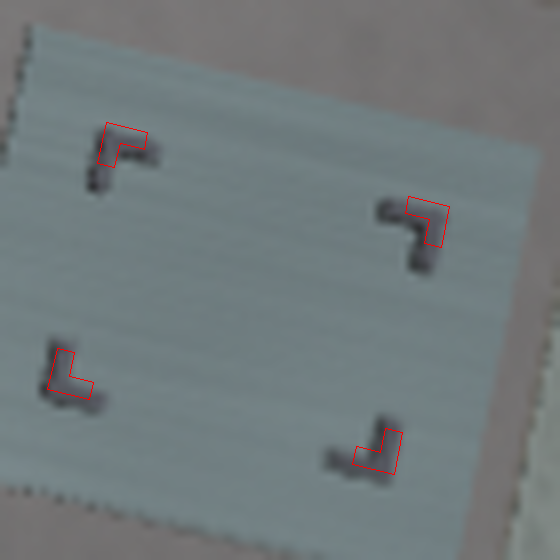

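View pics/nscene.png

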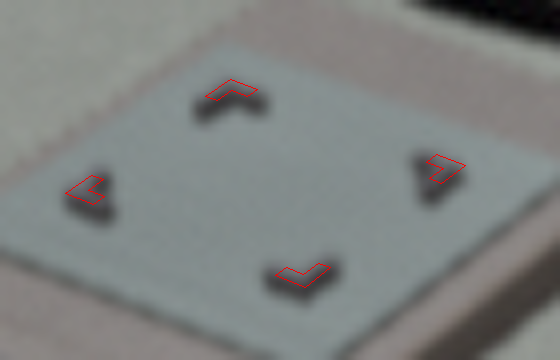

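```bash
cat >> kin.py <<'E'
OFF=np.array([.0011,0,-.0106])
def stepc(s,c,az=75.1,t=60):
    M=rot(az,t,True); return rel(s,np.array(c)-M@OFF,M)
E
python3 - <<'E'
from kin import *; from station import *
s=read_state()
for z in (.12,.09,.068): print(stepc(s,[.487,-.2495,z]))
E
```

```text
([-3.73, -0.0, 1.21], [0.04, 0.27, 0.06])
([-6.32, -0.01, 2.72], [0.04, 0.27, 0.06])
([-8.22, -0.01, 3.83], [0.04, 0.27, 0.06])
```

play_rows:
  commands:
    - {"x":-2,"y":0,"z":0.6,"wx":0,"wy":0.2,"wz":0,"gripper":4}
    - {"x":-3.7,"y":0,"z":1.2,"wx":0,"wy":0.2,"wz":0,"gripper":4}
    - {"x":-5,"y":0,"z":2,"wx":0,"wy":0.2,"wz":0,"gripper":4}
    - {"x":-6.3,"y":0,"z":2.7,"wx":0,"wy":0.2,"wz":0,"gripper":4}
    - {"x":-7.3,"y":0,"z":3.3,"wx":0,"wy":0.2,"wz":0,"gripper":4}
    - {"x":-8.2,"y":0,"z":3.8,"wx":0,"wy":0.2,"wz":0,"gripper":4}
    - {"x":-8.2,"y":0,"z":3.8,"wx":0,"wy":0.2,"wz":0,"gripper":4}
    - {"x":-8.2,"y":0,"z":3.8,"wx":0,"wy":0.2,"wz":0,"gripper":4}

```text
time_s: 16.5
tcp_pos: [0.4892, -0.2424, 0.0616]
tcp_rot: [-1.82, -1.397, -1.051]
ft_force: [0.1, 0.3, -3.7]
opening: 0.0608
```

```bash
cat > ov.py <<'E'
from kin import *; from station import *
def ov(tag,fit0=None):
    s=read_state(); M=R.from_rotvec(s["tcp_rot"]).as_matrix(); c0=s["tcp_pos"]+M@OFF
    print(s["time_s"],s["opening"].round(4),"centre",c0.round(4),"F",s["ft_force"].round(1), "xaz",np.degrees(np.arctan2(M[1,2],M[0,2])).round(2),"tilt",np.degrees(np.arccos(-M[2,2])).round(2))
    for n,sl in (("top",(225,305,425,500)),("scene",(175,240,165,245))):
        im=imaging.get_image(n); k=8
        q=cv2.resize(im["pixels"][sl[0]:sl[1],sl[2]:sl[3]],None,fx=k,fy=k,interpolation=cv2.INTER_CUBIC)
        b=np.radians(75.1)
        for z in (.023,-.023):
            P=[c0+[x*np.cos(b)-y*np.sin(b),x*np.sin(b)+y*np.cos(b),z] for x,y in((-.042,-.031),(.042,-.031),(.042,.031),(-.042,.031))]
            u=(project(im,P)-[sl[2],sl[0]]+.5)*k-.5
            cv2.polylines(q,[u.round().astype(int)],True,(0,0,255) if z>0 else (0,255,255),1)
        cv2.imwrite(f"pics/{n}{tag}.png",q)
E
python3 -c "
from ov import *
ov('10'); s=read_state(); print(stepc(s,[.487,-.2495,.068]),stepc(s,[.487,-.2495,.053]))
im=imaging.get_image('wrist'); cv2.imwrite('pics/w10.png',im['pixels'])"
```

```text
Traceback (most recent call last):
  File "ov.py", line 4, in ov
    print(s["time_s"],s["opening"].round(4),"centre",c0.round(4),"F",s["ft_force"].round(1), "xaz",np.degrees(np.arctan2(M[1,2],M[0,2])).round(2),"tilt",np.degrees(np.arccos(-M[2,2])).round(2))
                      ^^^^^^^^^^^^^^^^^^
AttributeError: 'float' object has no attribute 'round'
```

```bash
sed -i 's/s\["opening"\].round(4)/round(s["opening"],4)/' ov.py
python3 -c "
from ov import *
ov('10'); s=read_state(); print(stepc(s,[.487,-.2495,.068]),stepc(s,[.487,-.2495,.053]))
im=imaging.get_image('wrist'); cv2.imwrite('pics/w10.png',im['pixels'])"
```

```text
16.5 0.0608 centre [ 0.4869 -0.2507  0.0678] F [ 0.1  0.3 -3.7] xaz 74.96 tilt 59.99
([0.06, -0.03, 0.11], [0.13, 0.03, 0.01]) ([-1.23, -0.03, 0.86], [0.13, 0.03, 0.01])
```

View pics/top10.png

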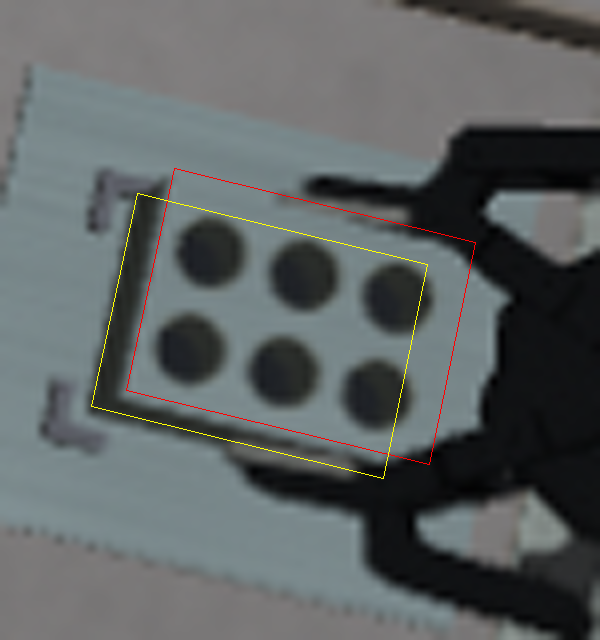

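View pics/scene10.png

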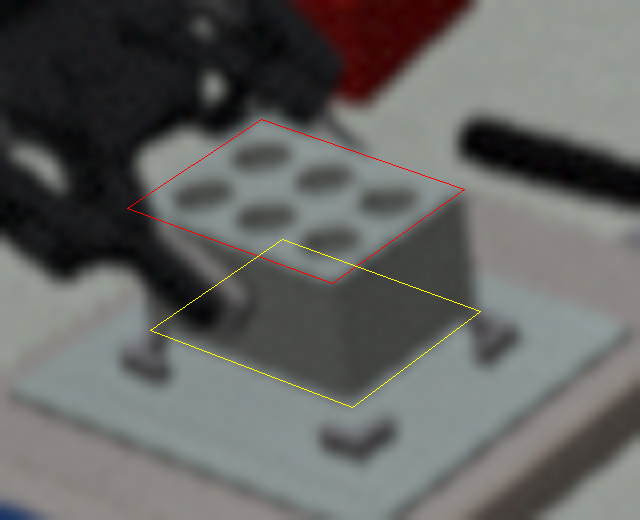

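View pics/w10.png

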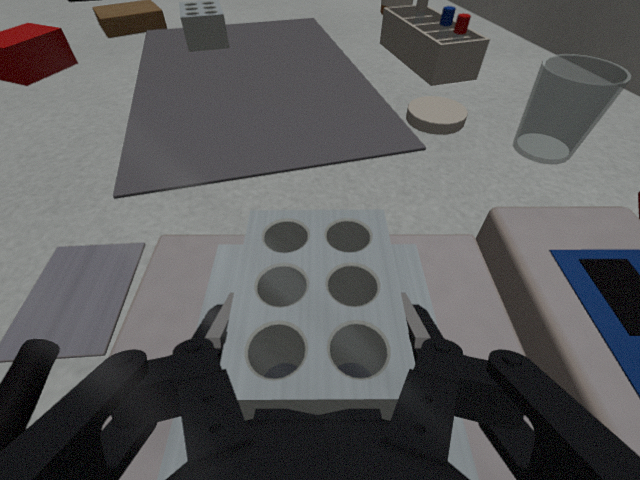

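Both views agree. In the top view the block and the guides are offset from their predictions by the same amount (about -8,+7 crop px), and in the scene view both offsets are near zero. The target (0.487, -0.2495) stands, so I'll lower slowly.

play_rows:
  commands:
    - {"x":-0.2,"y":0,"z":0.25,"wx":0,"wy":0,"wz":0,"gripper":4}
    - {"x":-0.4,"y":0,"z":0.4,"wx":0.1,"wy":0,"wz":0,"gripper":4}
    - {"x":-0.6,"y":0,"z":0.5,"wx":0.1,"wy":0,"wz":0,"gripper":4}
    - {"x":-0.8,"y":0,"z":0.6,"wx":0.1,"wy":0,"wz":0,"gripper":4}
    - {"x":-0.9,"y":0,"z":0.67,"wx":0.1,"wy":0,"wz":0,"gripper":4}
    - {"x":-0.95,"y":0,"z":0.7,"wx":0.1,"wy":0,"wz":0,"gripper":4}
    - {"x":-0.95,"y":0,"z":0.7,"wx":0.1,"wy":0,"wz":0,"gripper":4}

```text
time_s: 17.52
tcp_pos: [0.4893, -0.241, 0.0495]
tcp_rot: [-1.819, -1.397, -1.05]
ft_force: [-0.9, 0.4, -5.0]
opening: 0.0613
```

```bash
python3 -c "
from ov import *
ov('11'); s=read_state(); print(stepc(s,[.487,-.2495,.053]))"
```

```text
17.525 0.0613 centre [ 0.4871 -0.2493  0.0558] F [-0.9  0.4 -5. ] xaz 75.09 tilt 59.99
([-0.25, -0.01, 0.13], [0.01, 0.01, -0.02])
```

View pics/scene11.png

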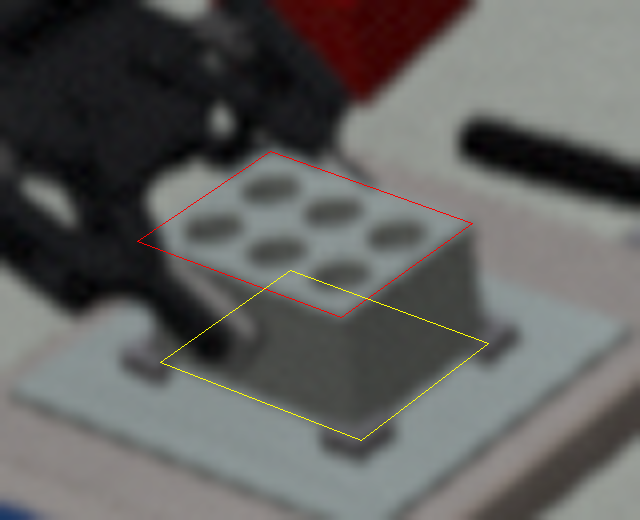

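View pics/top11.png

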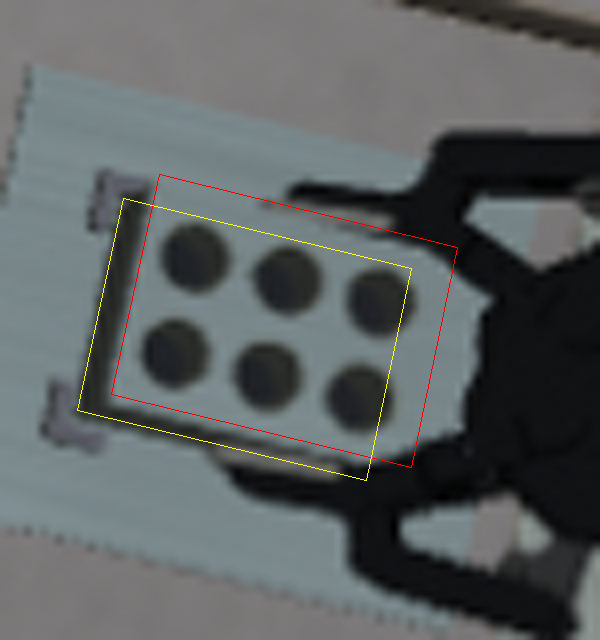

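play_rows:
  commands:
    - {"x":-0.1,"y":0,"z":0.05,"wx":0,"wy":0,"wz":0,"gripper":4}
    - {"x":-0.17,"y":0,"z":0.1,"wx":0,"wy":0,"wz":0,"gripper":4}
    - {"x":-0.25,"y":0,"z":0.13,"wx":0,"wy":0,"wz":0,"gripper":4}
    - {"x":-0.25,"y":0,"z":0.13,"wx":0,"wy":0,"wz":0,"gripper":4}

```text
time_s: 18.12
tcp_pos: [0.4893, -0.241, 0.047]
tcp_rot: [-1.818, -1.397, -1.05]
ft_force: [-0.7, 0.0, -1.3]
opening: 0.0615
```

```bash
python3 -c "
from ov import *
ov('12'); s=read_state(); print(s['moment'].round(2),stepc(s,[.487,-.2495,.053]))"
```

```text
18.125 0.0615 centre [ 0.4871 -0.2494  0.0533] F [-0.7  0.  -1.3] xaz 75.1 tilt 60.03
[-0.4   0.21  0.06] ([-0.03, -0.01, 0.0], [0.0, -0.02, -0.02])
```

View pics/scene12.png

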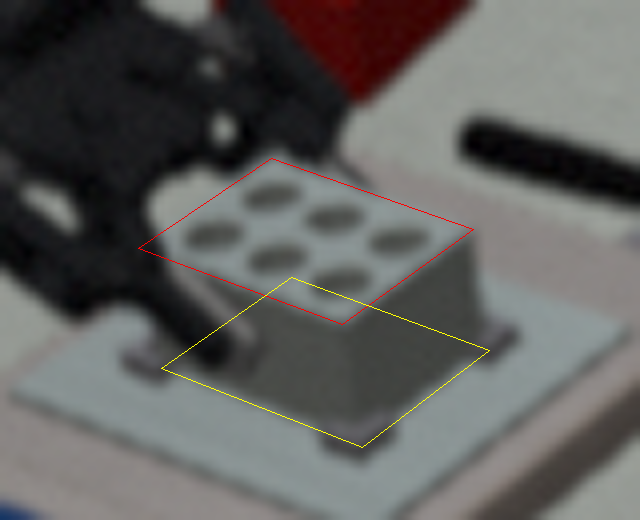

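play_rows:
  commands:
    - {"x":-0.06,"y":0,"z":0.04,"wx":0,"wy":0,"wz":0,"gripper":4}
    - {"x":-0.1,"y":0,"z":0.06,"wx":0,"wy":0,"wz":0,"gripper":4}
    - {"x":-0.1,"y":0,"z":0.06,"wx":0,"wy":0,"wz":0,"gripper":4}

```text
time_s: 18.6
tcp_pos: [0.4893, -0.2411, 0.0469]
tcp_rot: [-1.817, -1.397, -1.051]
ft_force: [-2.7, -2.0, 6.7]
opening: 0.0615
```

```bash
python3 -c "
from ov import *
s=read_state(); print(s['ft_force'].round(1),s['moment'].round(2),stepc(s,[.487,-.2495,.053]))"
```

```text
[-2.7 -2.   6.7] [0.67 0.3  0.43] ([-0.02, -0.01, -0.0], [0.0, -0.11, -0.0])
```

Firm contact: about 11 N net with no more downward motion. Releasing and backing off along the tool axis.

play_rows:
  commands:
    - {"x":0,"y":0,"z":0,"wx":0,"wy":0,"wz":0,"gripper":6.5}
    - {"x":0.05,"y":0,"z":0,"wx":0,"wy":0,"wz":0,"gripper":7}
    - {"x":0.05,"y":0,"z":0,"wx":0,"wy":0,"wz":0,"gripper":8.2}
    - {"x":0.05,"y":0,"z":0,"wx":0,"wy":0,"wz":0,"gripper":8.2}
    - {"x":0.05,"y":0,"z":-1.5,"wx":0,"wy":0,"wz":0,"gripper":8.2}
    - {"x":0.05,"y":0,"z":-4,"wx":0,"wy":0,"wz":0,"gripper":8.2}
    - {"x":0.05,"y":0,"z":-8,"wx":0,"wy":0,"wz":0,"gripper":8.2}
    - {"x":0.05,"y":0,"z":-12,"wx":0,"wy":0,"wz":0,"gripper":8.2}

```text
time_s: 19.6
tcp_pos: [0.462, -0.3439, 0.1075]
tcp_rot: [-1.82, -1.398, -1.049]
ft_force: [0.2, -0.1, -0.4]
opening: 0.0819
```

```bash
python3 - <<'E'
from ov import *
print(read_state()["ft_force"].round(1),read_state()["tcp_pos"].round(3))
c=[.487,-.2495,.053]
for n,sl in (("top",(225,305,425,500)),("scene",(175,240,165,245))):
    im=imaging.get_image(n); k=8
    cv2.imwrite(f"pics/{n}full13.png",im["pixels"])
    cv2.imwrite(f"pics/{n}13.png",cv2.resize(im["pixels"][sl[0]:sl[1],sl[2]:sl[3]],None,fx=k,fy=k,interpolation=cv2.INTER_CUBIC))
for cc in ("top","scene"): print([(np.round(d["position"],3).tolist(),round(d["score"],2)) for d in tip_of(cc,"block_a")])
E
```

```text
[ 0.2 -0.1 -0.4] [ 0.462 -0.344  0.108]
[([0.482, -0.248, 0.028], 0.86), ([0.793, -0.215, 0.044], 0.78), ([0.46, 0.321, 0.004], 0.68), ([0.215, 0.266, 0.045], 0.65), ([0.485, -0.245, 0.026], 0.53)]
[([0.455, 0.324, 0.003], 0.84), ([0.488, -0.25, 0.027], 0.75), ([0.219, 0.268, 0.047], 0.63), ([0.252, -0.361, 0.05], 0.6), ([0.794, -0.218, 0.045], 0.59), ([0.489, -0.254, 0.031], 0.31)]
```

View pics/top13.png

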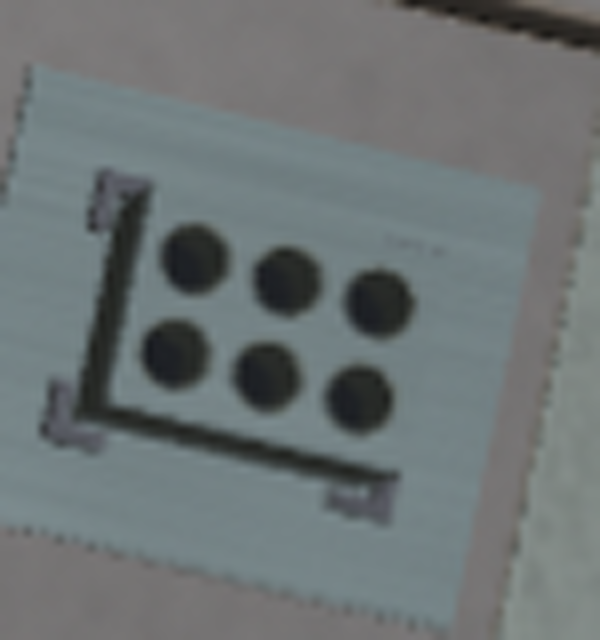

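View pics/scene13.png

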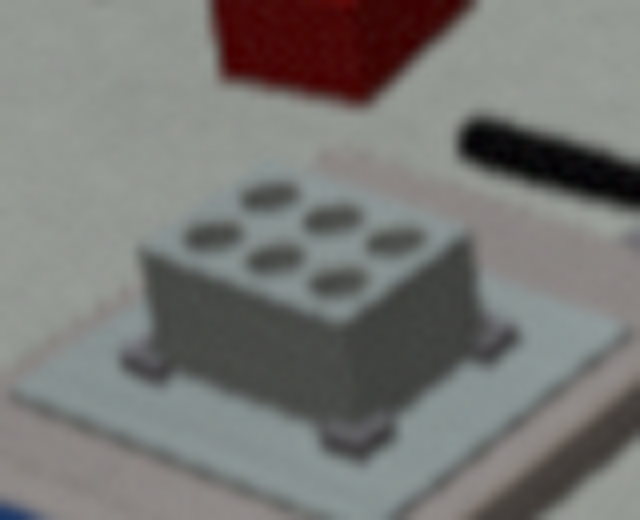

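View pics/topfull13.png

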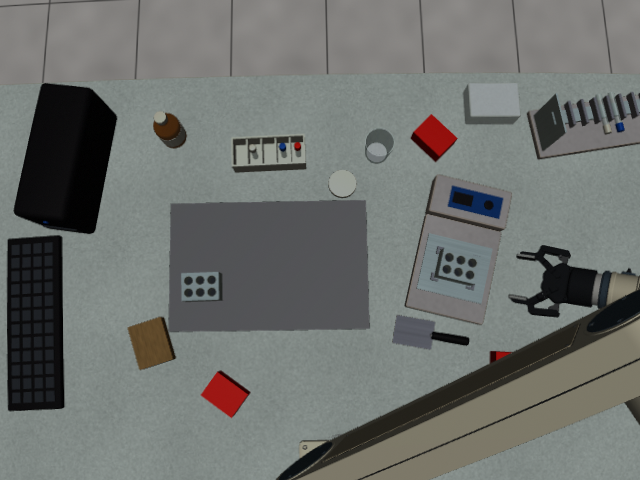

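The block sits level between the guides with its wells up (top view 460,265). Nothing else has moved and the gripper is clear.

```bash
python3 -c "
from station import *
s=read_state(); print(s['dq'].round(3),s['ft_force'].round(1)); print(workorder.finish_job())"
```

```text
[ 0.026  0.016  0.039  0.003 -0.007 -0.002] [-0.3  1.2 -0.5]
the job is handed in; nothing more can be done
None
```

I turned the upside-down block over and set it on the warmer, wells up, between its four corner guides. The job is handed in at about 20 s of the 61 s allowed; finishing reported no verdict.

**How it was done:** I turned it in two quarter turns. I gripped its 62 mm sides, stood it on end on the board and let go. I then regripped it from above, turned it a further 90° on the way to the warmer and lowered it until it touched the plate. It pressed with about 11 N before I opened the fingers and backed off about 12 cm.

**Last checks:**
- **Position:** My estimate before release put the block's centre at about (0.487, -0.249), within 1 mm of my estimate of the nest point. After release, both cameras show it level inside the guides.
- **Camera disagreement:** The network put the block at (0.482, -0.248) from the top camera and (0.488, -0.250) from the scene camera. The top camera shows the same small offset on the guides themselves, so I took it as calibration error.
- **Rest of the bench:** block_b and the bystanders look unmoved in the last top picture. The gripper touched nothing.

**One slip:** when I released the standing block on the board, my first row commanded an extra 7.5 mm downward for 1/8 s. The block stayed upright and in place, and I saw no ill effect.

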